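Caliper closed on the bored bush

ROBOT

A 6-joint arm with a two-finger parallel gripper is mounted at the origin on a cart in front of the work surface, level with it; the furniture and walls round the work are solid. World frame = base frame: x ahead of the robot, y to its left, z up, the work surface at z = 0. Lengths are in m, angles in rad, forces in N, time in s.
With the tool pointing down it reaches from about 0.375 to 0.9 m from the base axis. Payload 3.1 kg.
Tool frame: the origin (TCP) lies at the very end of the fingers, on their centre line; the grasp point (between the pads) lies 19 mm behind it; z points along the fingers, y is the direction in which the jaws open and shut (so a half turn about z gives the same grasp; the last joint's range is limited). The gripper opens to 87 mm and grips with 3 to 60 N. Pads are 19 mm wide; open, the fingers measure 117 mm over their backs; the gripper's body (75 mm by 190 mm) begins 51 mm behind the grasp point.
Start: joints at [-1.5, 0.527, 1.433, -0, 1.181, -0.178], TCP at [0.154, -0.606, 0.195] pointing down, gripper open.
Joint ranges: [-3.08, 3.08], [-0.75, 2.2], [0.22, 2.44], [-1.43, 4.57], [0, 2.65], [-2.85, 2.85]. Speed limits (rad/s): [2.79, 2.79, 3.14, 3.14, 3.14, 3.14].

INTERFACE

Orientations are given as a unit quaternion [x, y, z, w].
In Python, from rig import robot gives the robot as it stands. The module is installed in compiled form; this text tells all that it offers.
- The arm moves only by the tool carry_out, never from a script. Its argument "series" is a list of rows, each a list of 7 numbers: the shift along the tool's x, y, z in mm, then the turn, a rotation vector about the tool's x, y, z in degrees, then the gripper command: -1 is shut, 1 is fully open, values between are in proportion. In form: [[tx, ty, tz, rx, ry, rz, claw], ...]. A call has 1 to 8 rows; each row is the pose to reach, as a shift and turn from the pose measured when the call began, along the tool's axes at that moment; what a row does not reach only later rows make up. A row lasts 1/8 s, in which the tool goes at most 62.5 mm and 10.7 degrees, less where a joint would pass 70% of its speed; a pose out of reach is approached as far as the arm can. A call with a gripper value outside its range is refused whole. The fingers move at their own pace and stop on an object; "force" is the grip in N (left out, the last holds). Time passes only in rows, so rows that repeat a pose let the fingers close. It gives the time, the measured TCP pose, the force and the opening at its end, in the units of the state.
- robot.get_obs(): the state, without advancing time (a new reading comes with each control period).
- robot.camera(name): name is "scene" or "top"; returns a dict with "pixels" (384x512x3 uint8, red, green, blue), "fx", "fy", "cx", "cy" (pixels), "position" and "attitude" of the camera in the world. Camera axes: x right, y down, z forward; pixel columns grow to the right and rows downward; lengths in m; the calibration is good to about 2 mm. A picture is of the moment at which its call begins. There is no depth.
- robot.hand_in(): hands the job in, once; it reports no verdict.
The state is a dict: "time": time; "q": joint angles; "joint_velocities": joint speeds; "joint_torque": joint torques, N m; "position": TCP position; "tool_rot": TCP orientation; "ft_force": force on the tool from outside, world axes, zero at the start; "moment": the same for the moment, N m; "grip_width": finger opening in m.
Only numpy, scipy, OpenCV 4.12 (cv2) and the standard library are available. Lean on these libraries where they do the work, as an engineer would, in place of code of your own. Each camera call takes 0.05 s, during which the arm holds its last target.

TASK

Of the three metal test pieces on the worktop, take the tube (the bush with the hole through it), stand it upright on the plate of the bench caliper between the jaws, and slide the moving jaw by its thumb tab until the tube is held in contact with both jaws. Stop at contact: do not force the slide so that the jaw cocks over. Leave the tab and the tube released.

Things in the scene. Friction and masses are not known exactly. Their poses are not given: they have to be found in the camera images.
- bush: Tube to measure: bare aluminium, outer diameter 36 mm, bore 22 mm right through, 50 mm tall, 0.2 kg, upright and loose on the worktop. Origin at the centre of its underside, z along the bore. A solid round rod and a square block of the same metal, width and height stand near it, at least 70 mm away centre to centre; the three change places.
- caliper: Fixed bench caliper. Origin: centre of the underside of its grey plate, 130 (x) by 200 (y) by 8 mm; z up, x away from the robot, y left. Beam along y at x 35 to 55 mm, top z 24. Jaws 12 mm thick, top z 28, reach from the beam to x -47. Fixed jaw's face: y = -78, looking to +y; the moving jaw starts 75 to 90 mm from it. Stand the part at x -35 to 10; the jaw pushes it along y to the fixed face.
- thumb_tab (a point): Centre (z 47 mm) of the moving jaw's black upright tab: 12 mm thick along the caliper's y, 24 mm along x, z 30 to 62, on a dark carriage 44 (y) by 34 mm. Always at x = 45 mm in the caliper's frame. Opening between the jaws = its y there + 56 mm, so y = -20 mm when closed on a 36 mm part. Slides along y, closing to -y, with 3 N friction; stays where left.
- jaw (a joint): Rocking of the moving jaw on its carriage about z, rad: 0 when parallel to the fixed jaw, negative when its free end lags behind. A spring (6 N m/rad about the beam) holds it at 0; pushing the carriage on after contact cocks it: with the part 50 mm from the beam's middle each mm too far adds 2.4 N and -0.02 rad. Once the tab is let go it settles at about -0.03 rad and keeps the part nipped.
Not all that is in view belongs to the job. What is shaped like the bush but blue or red is not meant.

How it is judged:
At the end, for the whole second after the job is handed in: The tube stands upright (within 8 degrees) on the caliper's plate between the two jaws and at rest, against the fixed face to within 4 mm; the moving jaw is closed on it (no more than 3 mm of opening left over) and is not cocked by more than 7 degrees (angle between bush's own z axis and vertical below 0.15 rad and z of bush in the frame of caliper between 0.004 and 0.012 m and x of bush in the frame of caliper between -0.05 and 0.022 m and y of bush in the frame of caliper between -0.065 and -0.056 m and y of thumb_tab in the frame of caliper below -0.017 m and value of joint jaw between -0.12 and 0.12 rad and linear speed of bush below 0.01 m/s); the robot touches nothing.
It fails at once if the moving jaw is cocked by more than 10 degrees (value of joint jaw above 0.175 rad or value of joint jaw below -0.175 rad).
It also fails if it takes over 45 s, if anything falls off the work surface, if the arm or the gripper's body presses on something with over 40 N, if the wrist force passes 120 N, or if a joint passes its speed limit or range.

## Working session

There is one attempt and no reset: what is moved stays moved. The work goes in short steps, Python scripts to look and compute and a tool call to move; the robot and the scene stay as the last step left them, time stands still between calls to the robot, and variables do not carry over. Pictures are saved under pics/ and viewed, and the job is handed in when it is done.

Besides the shell and the picture viewer there is one more tool, called after ">>>" by a JSON object that holds its "name" and its "arguments", one argument or row to a line. carry_out: Moves the arm, as the interface text tells. Its arguments: {"type":"object","properties":{"series":{"type":"array"},"force":{"type":"number"}},"required":["series"]}

```bash
mkdir -p pics; cat > h.py <<'E'
from rig import robot
import numpy as np, cv2
from scipy.spatial.transform import Rotation as R
def cam(n,save=None):
    c=robot.camera(n); 
    if save: cv2.imwrite('pics/'+save,c['pixels'][:,:,::-1])
    return c
def rot(c):
    a=np.array(c['attitude'],float)
    return R.from_quat(a).as_matrix() if a.size==4 else a.reshape(3,3)
def plane(c,u,v,z):
    d=rot(c)@np.array([(u-c['cx'])/c['fx'],(v-c['cy'])/c['fy'],1.]); p=np.array(c['position'])
    return p+d*(z-p[2])/d[2]
def proj(c,P):
    q=rot(c).T@(np.array(P)-c['position']); return c['fx']*q[0]/q[2]+c['cx'],c['fy']*q[1]/q[2]+c['cy']
E
python3 - <<'E'
from h import *
for n in('scene','top'):
    c=cam(n,n+'0.png'); print(n,c['position'],c['attitude'],c['fx'],c['cx'],c['cy'])
print(robot.get_obs())
E
```

```text
scene [ 0.2657769  -0.76565169  0.67726963] [ 0.89938499 -0.20838373  0.0847098  -0.37484278] 349.81039120444336 258.5936868161919 188.64025094267765
top [ 0.36369274 -0.2205254   0.97118085] [ 0.70849596 -0.70160072  0.04926941 -0.05798637] 466.9935612730399 248.78436280810672 191.5924027100627
{'time': 0.1, 'q': array([-1.50054489e+00,  5.28340068e-01,  1.43377300e+00,  1.85403774e-05,
        1.18137825e+00, -1.78481944e-01]), 'joint_velocities': array([ 0.00093854, -0.00123321, -0.00416914,  0.00027339,  0.00031016,
        0.00079743]), 'joint_torque': array([-2.04059002e-04, -4.40986490e+01, -1.77151000e+01,  6.34423317e-02,
        5.33984858e-02, -4.77818548e-05]), 'position': array([ 0.15385548, -0.60504424,  0.19449025]), 'tool_rot': array([ 9.92276416e-01,  1.24042784e-01,  5.99086238e-05, -9.47480741e-04]), 'ft_force': array([0.37255958, 0.47000558, 0.58879474]), 'moment': array([0.03816563, 0.01601661, 0.01652826]), 'grip_width': 0.08691780060598438}
```

View pics/scene0.png

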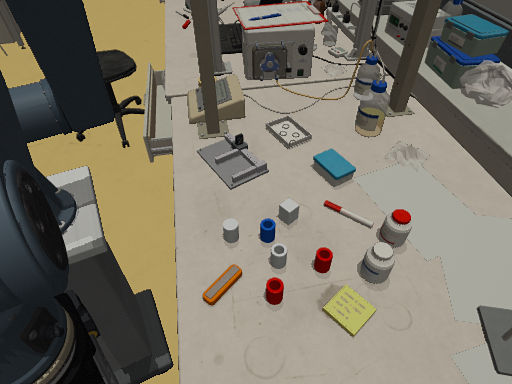

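View pics/top0.png

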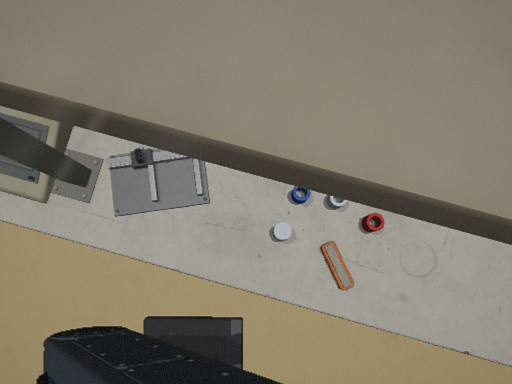

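```bash
python3 - <<'E'
import cv2,numpy as np
s=cv2.imread('pics/scene0.png');t=cv2.imread('pics/top0.png')
a=cv2.resize(s[180:310,190:350],None,fx=3.5,fy=3.5,interpolation=cv2.INTER_CUBIC)
b=cv2.resize(s[125:195,190:290],None,fx=7,fy=7,interpolation=cv2.INTER_CUBIC)
d=cv2.resize(t[130:250,95:395],None,fx=2.6,fy=2.6,interpolation=cv2.INTER_CUBIC)
for n,i in zip('abd',(a,b,d)): cv2.imwrite(f'pics/c_{n}.png',i)
E
python3 - <<'E'
from h import *
t=cam('top');s=cam('scene')
for n,c,u,v,z in [('rodtop',t,282,231,.05),('bushtop',t,339,199,.05),('rod',s,230,224,.05),('bush',s,279,249,.05),('block',s,288,206,.05),('platecorner',s,236,185,.008),('post base',s,213,133,0),('blue',s,268,223,.05)]:
    print(n,plane(c,u,v,z).round(3))
E
```

```text
rodtop [ 0.427 -0.275  0.05 ]
bushtop [ 0.491 -0.388  0.05 ]
rod [ 0.43  -0.272  0.05 ]
bush [ 0.499 -0.383  0.05 ]
block [ 0.578 -0.282  0.05 ]
platecorner [ 0.509 -0.119  0.008]
post base [0.542 0.147 0.   ]
blue [ 0.511 -0.308  0.05 ]
```

View pics/c_a.png

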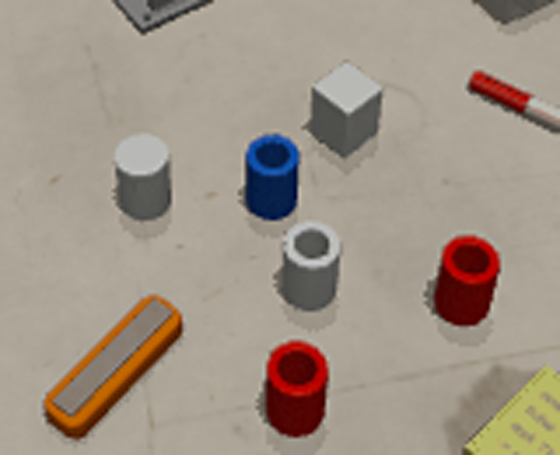

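View pics/c_b.png

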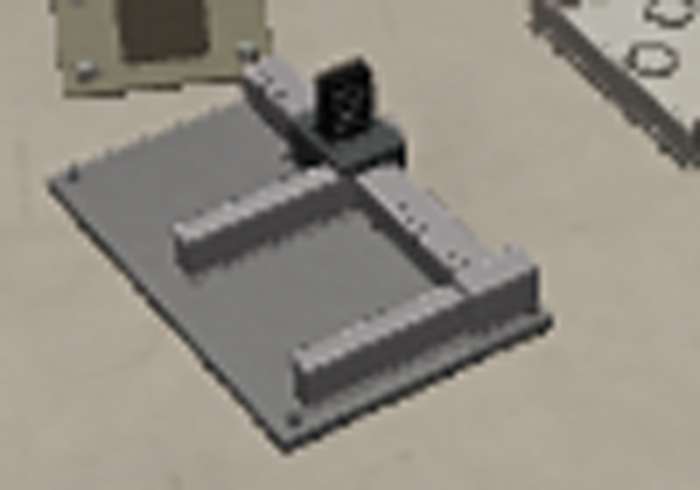

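View pics/c_d.png

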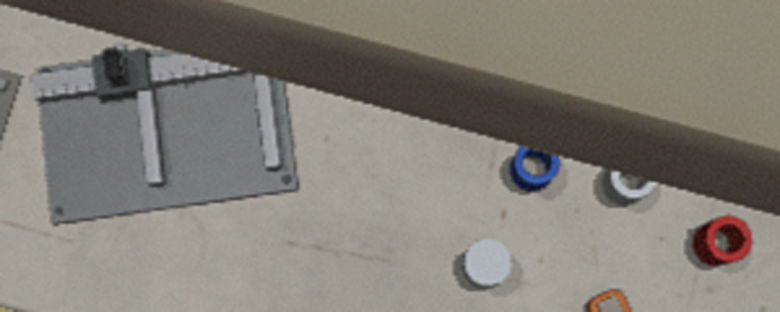

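Pixels in the scene view: the rod at (230,224) has a solid top and the block at (288,206) is square. The tube at (279,249) is bare metal with an open bore, so it is the one meant. The ring shapes at (268,223), (323,253) and (274,285) are blue or red, so I exclude them. The crop confirms this. The tube top also shows in the top view at (339,199), partly hidden by an overhead shelf edge. Next I measure the caliper frame and the bush.

```bash
python3 - <<'E'
from h import *
t=cam('top');s=cam('scene')
def P(c,u,v,z): return plane(c,u,v,z)[:2].round(4)
# scene crop b: full px = crop/7 + (190,125) ; resize centre shift
f=lambda a,b:((a+.5)/7-.5+190,(b+.5)/7-.5+125)
g=lambda a,b:((a+.5)/2.6-.5+95,(b+.5)/2.6-.5+130)
for n,p,z in [('S plate -x+y',(50,183),.008),('S plate -x-y',(285,440),.008),('S plate +x-y',(550,318),.008),
  ('S fixed jaw end top inner',(293,352),.028),('S fixed jaw end outer',(303,372),.028),('S mov jaw end top outer(-?)',(175,228),.028)]: print(n,P(s,*f(*p),z))
for n,p,z in [('T -x+y',(55,224),.008),('T -x-y',(298,188),.008),('T +x+y',(36,68),.008)]: print(n,P(t,*g(*p),z))
# tab top in both
print('tab top S',P(s,*f(345,75),.062),'T',P(t,*g(112,50),.062))
# bush: bright ring mask in scene
def ell(c,roi,thr,z,name):
    x0,y0,x1,y1=roi; im=c['pixels'][y0:y1,x0:x1].astype(int)
    m=((im.min(2)>thr)&(im.max(2)-im.min(2)<25)).astype(np.uint8)
    print(name); print('\n'.join(''.join('#' if v else '.' for v in r) for r in m))
ell(s,(266,238,294,270),190,.05,'s')
ell(t,(322,182,356,216),185,.05,'t')
# post visible height
d=rot(s)@np.array([(205-s['cx'])/s['fx'],(0-s['cy'])/s['fy'],1]);k=(0.147-s['position'][1])/d[1];print('post vis z',(s['position']+k*d))
for h in(.5,.7,.8): print(h,P(t,0,85,h),P(t,512,240,h))
E
```

```text
S plate -x+y [0.4615 0.0723]
S plate -x-y [ 0.4917 -0.1205]
S plate +x-y [ 0.6167 -0.1027]
S fixed jaw end top inner [ 0.5068 -0.0957]
S fixed jaw end outer [ 0.5058 -0.108 ]
S mov jaw end top outer(-?) [ 0.4924 -0.004 ]
T -x+y [0.4576 0.0678]
T -x-y [ 0.4884 -0.1259]
T +x+y [0.585  0.0902]
tab top S [0.5809 0.0188] T [0.5872 0.0148]
s
............................
............................
............................
............................
............................
............................
............................
............................
............................
............................
............................
............................
............................
............................
............................
............................
............................
...........##.###...........
............................
............................
............................
............................
............................
............................
............................
............................
........
[... 821 characters left out ...]
...........
..................................
..................................
..................................
..................................
..................................
..................................
..................................
..................................
..................................
..................................
..................................
..................................
..................................
..................................
..................................
post vis z [0.56108673 0.147      0.3971068 ]
0.5 [0.5482 0.0518] [ 0.3892 -0.4776]
0.7 [ 0.4699 -0.0638] [ 0.3784 -0.3685]
0.8 [ 0.4307 -0.1216] [ 0.373  -0.3139]
```

```bash
cat >> h.py <<'E'
O=np.array([.538,-.016]); PSI=np.radians(9.)
EX=np.array([np.cos(PSI),np.sin(PSI)]); EY=np.array([-np.sin(PSI),np.cos(PSI)])
def cw(x,y): return O+x*EX+y*EY
def go(xy,z,yaw=None):
    o=robot.get_obs(); M=R.from_quat(o['tool_rot']).as_matrix()
    d=M.T@(np.array([xy[0],xy[1],z])-o['position'])*1000
    y0=np.degrees(np.arctan2(M[1,0],M[0,0])); r=np.zeros(3)
    if yaw is not None:
        T=R.from_euler('z',yaw,degrees=True).as_matrix()@np.diag([1,-1,-1])
        r=np.degrees(R.from_matrix(M.T@T).as_rotvec())
    print('t',o['time'],'shift',d.round(1),'rot',r.round(2),'yaw',y0.round(2),'pos',o['position'].round(4),'F',o['ft_force'].round(2),'w',round(o['grip_width'],4),'q',o['q'].round(2))
E
python3 - <<'E'
from h import *
t=cam('top');print(rot(t)[:,2])
go((.4975,-.3845),.12,99)
for u,v in((373,223),(301,194)):print(plane(t,u,v,.05))
E
```

```text
[ 0.15118091  0.01303132 -0.98842021]
t 0.35 shift [ 387.4 -129.6   75.2] rot [-2.000e-02 -3.000e-02 -8.474e+01] yaw 14.26 pos [ 0.1539 -0.6055  0.1951] F [-0.08 -0.08  0.52] w 0.0868 q [-1.5   0.53  1.43  0.    1.18 -0.18]
[ 0.44419655 -0.45367126  0.05      ]
[ 0.50066347 -0.31242336  0.05      ]
```

>>> {"name": "carry_out", "arguments": {
  "series": [
    [48,-16,9,0,0,-10.5,1],
    [97,-32,19,0,0,-21,1],
    [145,-49,28,0,0,-31.5,1],
    [194,-65,37,0,0,-42,1],
    [242,-81,47,0,0,-53,1],
    [290,-97,56,0,0,-63.5,1],
    [339,-113,65,0,0,-74,1],
    [385,-130,75,0,0,-84.7,1]
  ],
  "force": 20
}}

```text
time: 1.35
position: [0.4967, -0.384, 0.1201]
tool_rot: [0.647, 0.762, 0.0, 0.0]
ft_force: [0.4, -0.8, 0.1]
grip_width: 0.087
```

```bash
python3 - <<'E'
from h import *
go((.496,-.385),.12,99)
s=cam('scene'); 
cv2.imwrite('pics/s1.png',cv2.resize(s['pixels'][120:320,150:400,::-1],None,fx=3,fy=3,interpolation=cv2.INTER_CUBIC))
E
```

```text
t 1.35 shift [-0.9 -0.8  0.1] rot [0.03 0.01 0.31] yaw 99.31 pos [ 0.4967 -0.384   0.1201] F [ 0.4  -0.8   0.13] w 0.087 q [-0.84  0.62  1.49  0.    1.03 -1.  ]
```

View pics/s1.png

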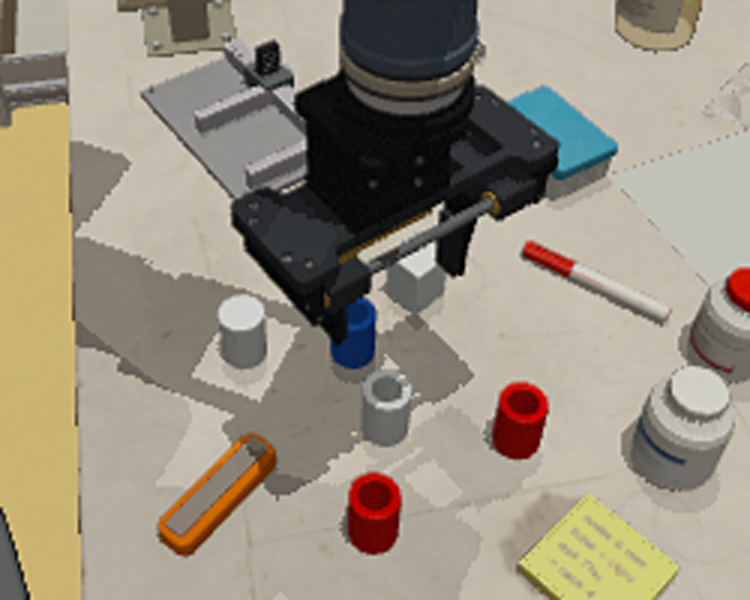

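The tube is still at about (279,252) in the full frame, under the open gripper, and the fingers straddle it along the caliper's x. I'm going down.

>>> {"name": "carry_out", "arguments": {
  "series": [
    [-1,-1,25,0,0,0,1],
    [-1,-1,50,0,0,0,1],
    [-1,-1,75,0,0,0,1],
    [-1,-1,95,0,0,0,1],
    [-1,-1,103,0,0,0,1],
    [-1,-1,103,0,0,0,1]
  ]
}}

```text
time: 2.15
position: [0.5002, -0.3799, 0.0154]
tool_rot: [0.645, 0.765, 0.002, -0.0]
ft_force: [0.0, -0.9, 0.4]
grip_width: 0.087
```

```bash
python3 - <<'E'
from h import *
go((.496,-.385),.016,99)
s=cam('scene'); 
cv2.imwrite('pics/s2.png',cv2.resize(s['pixels'][180:310,200:360,::-1],None,fx=4.5,fy=4.5,interpolation=cv2.INTER_CUBIC))
E
```

```text
t 2.15 shift [-4.4 -5.  -0.6] rot [ 0.18 -0.23  0.74] yaw 99.74 pos [ 0.5002 -0.3799  0.0154] F [ 0.   -0.94  0.35] w 0.087 q [-0.83  0.77  1.55  0.01  0.83 -1.  ]
```

View pics/s2.png

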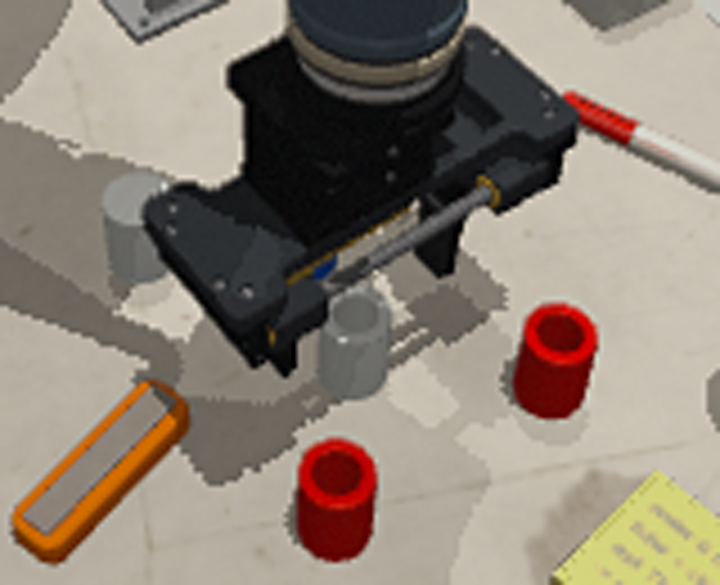

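```bash
python3 - <<'E'
from h import *
s=cam('scene');o=robot.get_obs();M=R.from_quat(o['tool_rot']).as_matrix()
f=lambda a,b:((a+.5)/4.5-.5+200,(b+.5)/4.5-.5+180)
print(o['position'],'proj tcp',proj(s,o['position']))
for sg in(-1,1): print('fingertip inner',proj(s,o['position']+M[:,1]*sg*.0435))
print('near tip',f(285,370),'far',f(445,270))
for n,p,z in(('bushtop',(356,313),.05),('bushbase front',(352,396),0),('base ctr guess',(352,378),0),('nearfinger tip',(290,372),.015),('farfinger tip',(445,272),.015)):print(n,plane(s,*f(*p),z).round(4))
E
```

```text
[ 0.50081919 -0.38045154  0.01649924] proj tcp (np.float64(278.64349485652446), np.float64(256.5190902503142))
fingertip inner (np.float64(262.9959837229037), np.float64(266.3736930080958))
fingertip inner (np.float64(293.5965128077016), np.float64(247.10187043302244))
near tip (262.94444444444446, 261.8333333333333) far (298.5, 239.61111111111111)
bushtop [ 0.498  -0.3834  0.05  ]
bushbase front [ 0.4911 -0.396   0.    ]
base ctr guess [ 0.496  -0.3868  0.    ]
nearfinger tip [ 0.4651 -0.3787  0.015 ]
farfinger tip [ 0.5647 -0.3598  0.015 ]
```

```bash
python3 - <<'E'
from h import *
for i in range(3):
    s=cam('scene'); go((.497,-.385),.016,99)
im=s['pixels'].astype(float)
cv2.imwrite('pics/s3.png',np.clip(cv2.resize(s['pixels'][215:285,240:315,::-1],None,fx=8,fy=8,interpolation=cv2.INTER_CUBIC).astype(float)*1.6+20,0,255))
E
```

```text
t 2.3 shift [-3.8 -4.6  0.7] rot [ 0.26 -0.1   0.75] yaw 99.75 pos [ 0.5009 -0.3805  0.0167] F [-0.73 -0.68  0.31] w 0.0869 q [-0.83  0.77  1.55  0.01  0.83 -1.  ]
t 2.35 shift [-3.8 -4.6  0.7] rot [ 0.27 -0.1   0.75] yaw 99.75 pos [ 0.5009 -0.3805  0.0167] F [-0.02  0.06  0.24] w 0.0867 q [-0.83  0.76  1.55  0.01  0.83 -1.  ]
t 2.4 shift [-3.9 -4.5  0.7] rot [ 0.26 -0.11  0.75] yaw 99.75 pos [ 0.5008 -0.3804  0.0167] F [ 0.18  0.17 -0.6 ] w 0.0869 q [-0.83  0.76  1.55  0.01  0.83 -1.  ][ WARN:0@4.541] global loadsave.cpp:1063 imwrite_ Unsupported depth image for selected encoder is fallbacked to CV_8U.
```

View pics/s3.png

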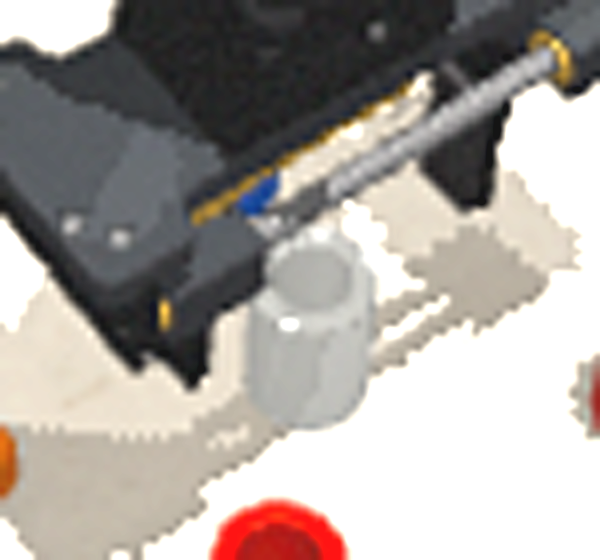

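The measured pose sits about 4 mm off the command. In the picture the fingertips, at full-frame (264,263) and (300,241), lie a little behind the tube, whose base centre is at about (278,265). I'm shifting towards -y and -x before closing.

>>> {"name": "carry_out", "arguments": {
  "series": [
    [-3,-3,0,0,0,0.7,1],
    [-7,-6,0,0,0,0.7,1],
    [-7,-6,0,0,0,0.7,1]
  ]
}}

```text
time: 2.78
position: [0.496, -0.389, 0.0168]
tool_rot: [0.649, 0.76, 0.002, 0.001]
ft_force: [-0.5, -0.5, 0.2]
grip_width: 0.0874
```

```bash
python3 - <<'E'
from h import *
s=cam('scene'); go((.497,-.385),.016,99)
cv2.imwrite('pics/s4.png',np.clip(cv2.resize(s['pixels'][215:285,240:315,::-1],None,fx=8,fy=8,interpolation=cv2.INTER_CUBIC).astype(float)*1.6+20,0,255).astype(np.uint8))
t=cam('top')
cv2.imwrite('pics/t4.png',cv2.resize(t['pixels'][130:290,250:430,::-1],None,fx=4,fy=4,interpolation=cv2.INTER_CUBIC))
E
```

```text
t 2.825 shift [3.4 1.6 0.7] rot [ 0.27 -0.1   0.02] yaw 99.02 pos [ 0.496  -0.3886  0.0167] F [-0.69 -0.06 -0.5 ] w 0.0868 q [-0.84  0.77  1.55  0.01  0.83 -1.01]
```

View pics/s4.png

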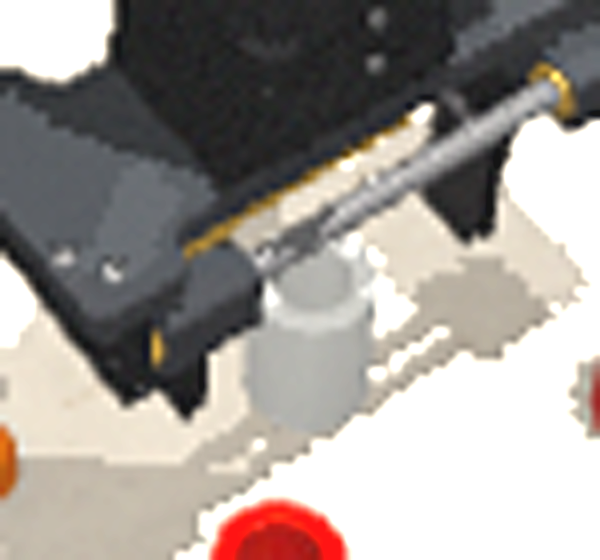

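View pics/t4.png

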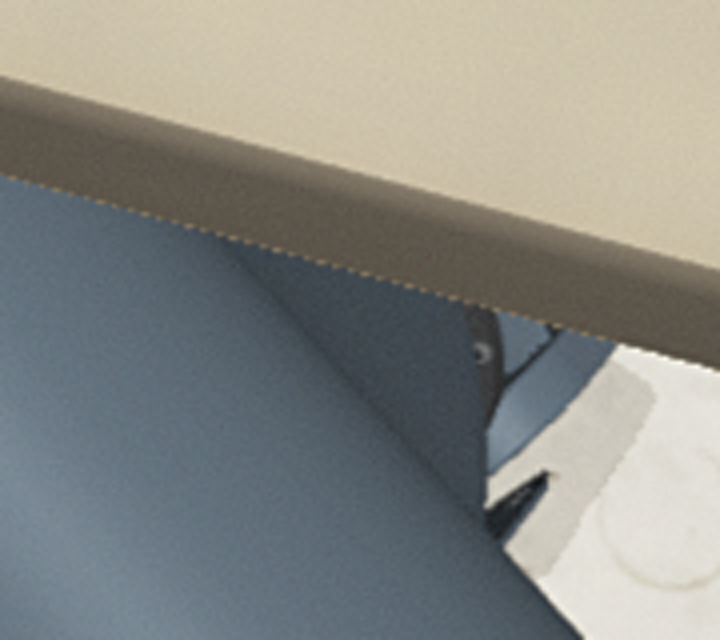

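>>> {"name": "carry_out", "arguments": {
  "series": [
    [0,0,0,0,0,0,-1],
    [0,0,0,0,0,0,-1],
    [0,0,0,0,0,0,-1],
    [0,0,0,0,0,0,-1],
    [0,0,0,0,0,0,-1],
    [0,0,0,0,0,0,-1]
  ],
  "force": 20
}}

```text
time: 3.62
position: [0.4962, -0.3885, 0.0167]
tool_rot: [0.649, 0.761, 0.002, 0.001]
ft_force: [0.5, -0.1, -0.4]
grip_width: 0.0354
```

```bash
python3 - <<'E'
from h import *
s=cam('scene'); go((.497,-.385),.016,99)
cv2.imwrite('pics/s5.png',np.clip(cv2.resize(s['pixels'][215:285,240:315,::-1],None,fx=8,fy=8,interpolation=cv2.INTER_CUBIC).astype(float)*1.6+20,0,255).astype(np.uint8))
E
```

```text
t 3.675 shift [3.3 1.4 0.7] rot [ 0.28 -0.1   0.02] yaw 99.02 pos [ 0.4961 -0.3885  0.0167] F [0.54 0.06 0.45] w 0.0345 q [-0.84  0.77  1.55  0.01  0.83 -1.01]
```

View pics/s5.png

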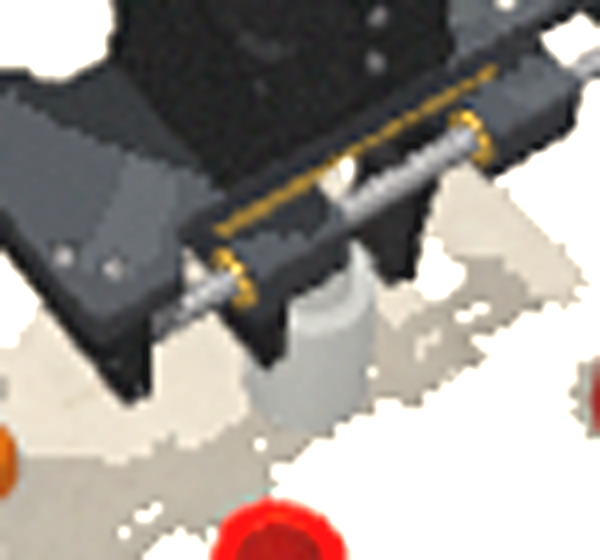

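```bash
python3 - <<'E'
from h import *
for i in range(4):
    t=cam('top'); print(robot.get_obs()['grip_width'])
E
```

```text
0.034665845030976514
0.03419430368135567
0.03417085529156112
0.034544233392938835
```

The grip width reads 34.4 mm where 36 is expected, so the pads may be holding off-centre. I'll reopen, shift towards -y and close again.

>>> {"name": "carry_out", "arguments": {
  "series": [
    [0,0,0,0,0,0,0.5],
    [0,0,0,0,0,0,0.5],
    [0,0,0,0,0,0,0.5],
    [-4,0,0,0,0,0,0.5],
    [-7,0,0,0,0,0,0.5],
    [-7,0,0,0,0,0,0.5]
  ]
}}

```text
time: 4.62
position: [0.4974, -0.396, 0.0167]
tool_rot: [0.649, 0.76, 0.002, 0.001]
ft_force: [-0.3, -0.8, -0.3]
grip_width: 0.0649
```

>>> {"name": "carry_out", "arguments": {
  "series": [
    [0,0,0,0,0,0,-1],
    [0,0,0,0,0,0,-1],
    [0,0,0,0,0,0,-1],
    [0,0,0,0,0,0,-1],
    [0,0,0,0,0,0,-1]
  ],
  "force": 20
}}

```text
time: 5.25
position: [0.4976, -0.3959, 0.0167]
tool_rot: [0.649, 0.76, 0.002, 0.001]
ft_force: [0.6, -0.6, -0.1]
grip_width: 0.0338
```

```bash
python3 - <<'E'
from h import *
s=cam('scene'); go((.497,-.385),.016,99)
cv2.imwrite('pics/s6.png',np.clip(cv2.resize(s['pixels'][215:285,240:315,::-1],None,fx=8,fy=8,interpolation=cv2.INTER_CUBIC).astype(float)*1.6+20,0,255).astype(np.uint8))
E
```

```text
t 5.3 shift [10.8  1.2  0.8] rot [ 0.31 -0.07  0.  ] yaw 99.0 pos [ 0.4975 -0.3959  0.0167] F [0.85 0.58 0.38] w 0.0334 q [-0.85  0.77  1.53  0.01  0.84 -1.01]
```

View pics/s6.png

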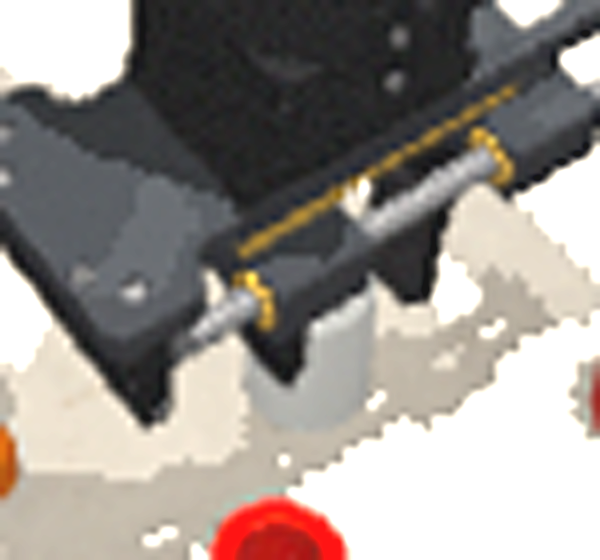

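The width fell further to 33.4 mm, so the tube lies on the +y side, as first measured. I'm moving back to y≈-0.385.

>>> {"name": "carry_out", "arguments": {
  "series": [
    [0,0,0,0,0,0,0.5],
    [0,0,0,0,0,0,0.5],
    [0,0,0,0,0,0,0.5],
    [5,0,0,0,0,0,0.5],
    [12,0,0,0,0,0,0.5],
    [12,0,0,0,0,0,0.5]
  ]
}}

```text
time: 6.05
position: [0.4953, -0.3829, 0.0166]
tool_rot: [0.649, 0.761, 0.003, 0.001]
ft_force: [0.7, -0.3, -1.0]
grip_width: 0.0648
```

>>> {"name": "carry_out", "arguments": {
  "series": [
    [0,0,0,0,0,0,-1],
    [0,0,0,0,0,0,-1],
    [0,0,0,0,0,0,-1],
    [0,0,0,0,0,0,-1],
    [0,0,0,0,0,0,-1]
  ],
  "force": 20
}}

```text
time: 6.68
position: [0.4954, -0.3831, 0.0167]
tool_rot: [0.649, 0.761, 0.003, 0.001]
ft_force: [-0.1, 0.3, -0.4]
grip_width: 0.0347
```

```bash
python3 - <<'E'
from h import *
s=cam('scene'); go((.497,-.385),.016,99)
cv2.imwrite('pics/s7.png',np.clip(cv2.resize(s['pixels'][215:285,240:315,::-1],None,fx=8,fy=8,interpolation=cv2.INTER_CUBIC).astype(float)*1.6+20,0,255).astype(np.uint8))
E
```

```text
t 6.725 shift [-2.2  1.3  0.6] rot [ 0.28 -0.12  0.04] yaw 99.04 pos [ 0.4954 -0.383   0.0166] F [ 0.63 -0.74  0.65] w 0.0345 q [-0.84  0.76  1.56  0.01  0.82 -1.  ]
```

View pics/s7.png

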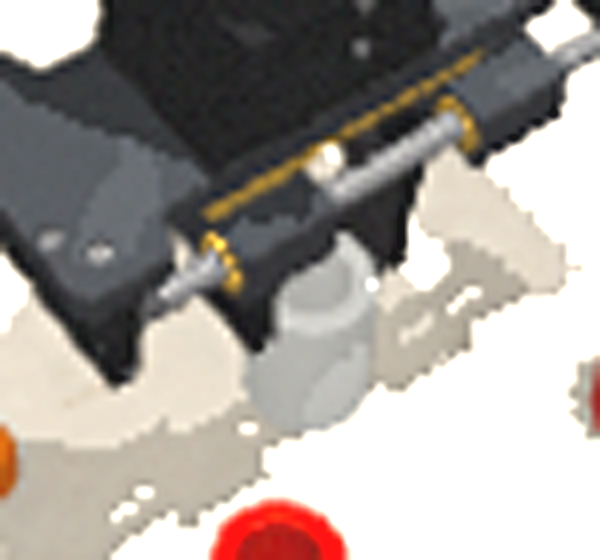

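At y=-0.383 the width is 34.5 mm again, the same as at -0.3885. That means a flat pad hold with about 1.5 mm of give. Lifting.

>>> {"name": "carry_out", "arguments": {
  "series": [
    [0,0,-5,0,0,0,-1],
    [0,0,-20,0,0,0,-1],
    [0,0,-45,0,0,0,-1],
    [0,0,-70,0,0,0,-1],
    [0,0,-90,0,0,0,-1],
    [0,0,-95,0,0,0,-1]
  ],
  "force": 25
}}

```text
time: 7.48
position: [0.4958, -0.3842, 0.114]
tool_rot: [0.649, 0.761, 0.002, 0.003]
ft_force: [-0.4, -0.6, -2.6]
grip_width: 0.0341
```

```bash
python3 - <<'E'
from h import *
s=cam('scene'); go(cw(-.02,-.054),.11,99)
cv2.imwrite('pics/s8.png',cv2.resize(s['pixels'][130:310,190:370,::-1],None,fx=3.3,fy=3.3,interpolation=cv2.INTER_CUBIC))
E
```

```text
t 7.525 shift [302.7  79.7   4. ] rot [0.37 0.02 0.04] yaw 99.04 pos [ 0.4955 -0.3839  0.1136] F [-0.12 -0.75 -2.59] w 0.0344 q [-0.84  0.63  1.51  0.01  1.01 -1.  ]
```

View pics/s8.png

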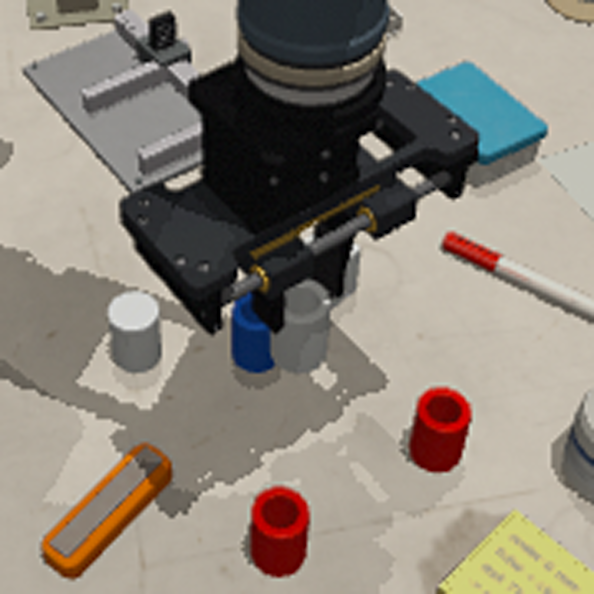

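The tube is held upright in the gripper, with about 2 N of added weight. Nothing else moved. Carrying it to the caliper.

>>> {"name": "carry_out", "arguments": {
  "series": [
    [20,5,0,0,0,0,-1],
    [65,17,0,0,0,0,-1],
    [115,30,0,0,0,0,-1],
    [165,43,0,0,0,0,-1],
    [215,56,0,0,0,0,-1],
    [265,70,0,0,0,0,-1],
    [293,77,0,0,0,0,-1],
    [303,80,2,0,0,0,-1]
  ]
}}

```text
time: 8.52
position: [0.5254, -0.069, 0.1113]
tool_rot: [0.648, 0.762, 0.002, 0.001]
ft_force: [0.1, 0.3, -2.7]
grip_width: 0.0343
```

```bash
python3 - <<'E'
from h import *
s=cam('scene');t=cam('top'); go(cw(-.02,-.054),.11,99)
cv2.imwrite('pics/s9.png',cv2.resize(s['pixels'][80:210,170:310,::-1],None,fx=4,fy=4,interpolation=cv2.INTER_CUBIC))
cv2.imwrite('pics/t9.png',cv2.resize(t['pixels'][100:260,80:280,::-1],None,fx=3.5,fy=3.5,interpolation=cv2.INTER_CUBIC))
E
```

```text
t 8.625 shift [-1.9  0.3  1.3] rot [ 0.27 -0.03  0.16] yaw 99.16 pos [ 0.5261 -0.0706  0.1113] F [ 0.36 -0.12 -2.15] w 0.0342 q [-0.35  0.52  1.75  0.    0.86 -0.51]
```

View pics/s9.png

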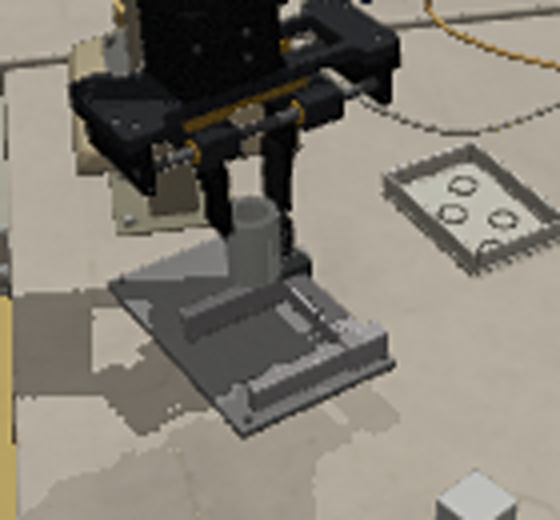

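View pics/t9.png

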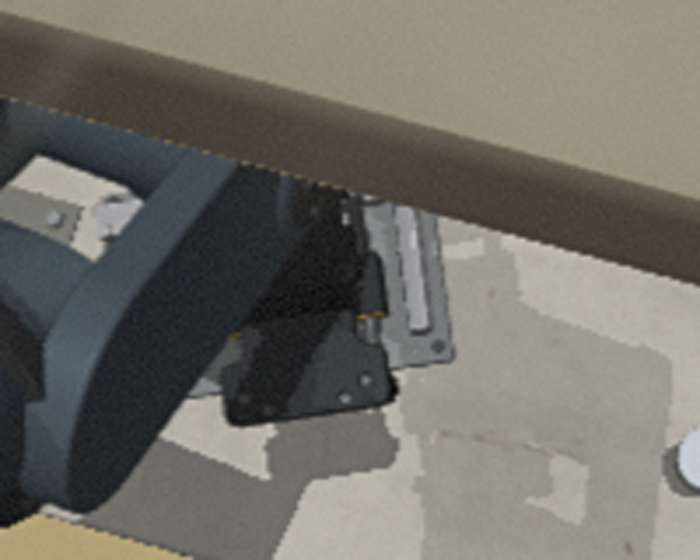

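The tube hangs over the caliper plate, between the jaws when projected down. I'm lowering partway to just above jaw height to check.

>>> {"name": "carry_out", "arguments": {
  "series": [
    [-2,0,20,0,0,0,-1],
    [-2,0,40,0,0,0,-1],
    [-2,0,55,0,0,0,-1],
    [-2,0,55,0,0,0,-1]
  ]
}}

```text
time: 9.12
position: [0.5257, -0.0731, 0.0551]
tool_rot: [0.649, 0.761, 0.001, 0.0]
ft_force: [-0.7, -0.6, -2.0]
grip_width: 0.0342
```

```bash
python3 - <<'E'
from h import *
s=cam('scene'); go(cw(-.02,-.054),.026,99)
cv2.imwrite('pics/s10.png',cv2.resize(s['pixels'][90:200,180:300,::-1],None,fx=5,fy=5,interpolation=cv2.INTER_CUBIC))
o=robot.get_obs()['position'];
for z in(.008,.058): print(proj(s,[*cw(-.02,-.054),z]))
E
```

```text
t 9.175 shift [ 0.6  0.3 29.9] rot [ 0.22 -0.06  0.1 ] yaw 99.1 pos [ 0.5264 -0.0731  0.0559] F [ 0.72 -0.48 -2.44] w 0.0342 q [-0.35  0.61  1.79  0.    0.74 -0.51]
(np.float64(235.1221413552974), np.float64(172.9837458366551))
(np.float64(234.19041571552404), np.float64(159.47851702412927))
```

View pics/s10.png

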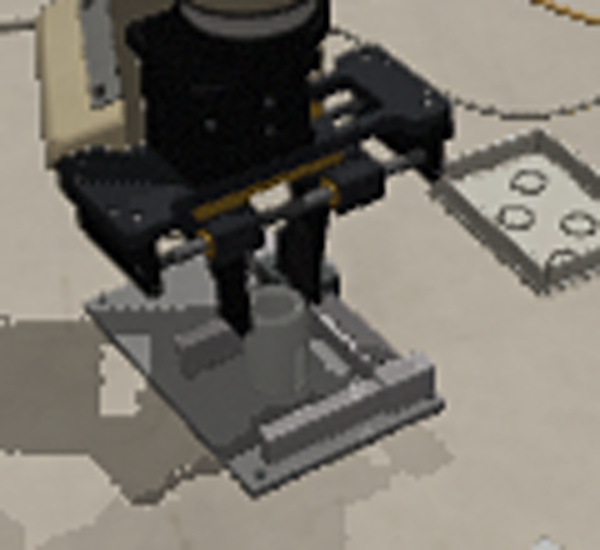

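```bash
python3 - <<'E'
from h import *
s=cam('scene')
f=lambda a,b:((a+.5)/5-.5+180,(b+.5)/5-.5+90)
def C(p,z):
    q=plane(s,*f(*p),z)[:2]-O; return (np.array([q@EX,q@EY])*1000).round(1)
b=robot.get_obs()['position'][2]-.0166
print('bottom z',b,'bush front low',C((273,400),b),'bush top ctr',C((279,302),b+.05))
print('jaw inner top',C((262,430),.028),C((350,388),.028),'outer',C((268,455),.028),'plate corner',C((253,493),.008))
print('mov jaw end',C((178,348),.028))
E
python3 - <<'E'
import cv2
i=cv2.imread('pics/s10.png')[270:510,70:460]
cv2.imwrite('pics/s10b.png',cv2.convertScaleAbs(cv2.resize(i,None,fx=2,fy=2),alpha=1.8,beta=20))
E
```

```text
bottom z 0.03982069528815518 bush front low [-32.1 -71.5] bush top ctr [-15.2 -55.6]
jaw inner top [-43.6 -77.3] [ 15.2 -76.3] outer [-51.5 -96.1] plate corner [-63.8 -98.3]
mov jaw end [-46.3   9.8]
```

View pics/s10b.png

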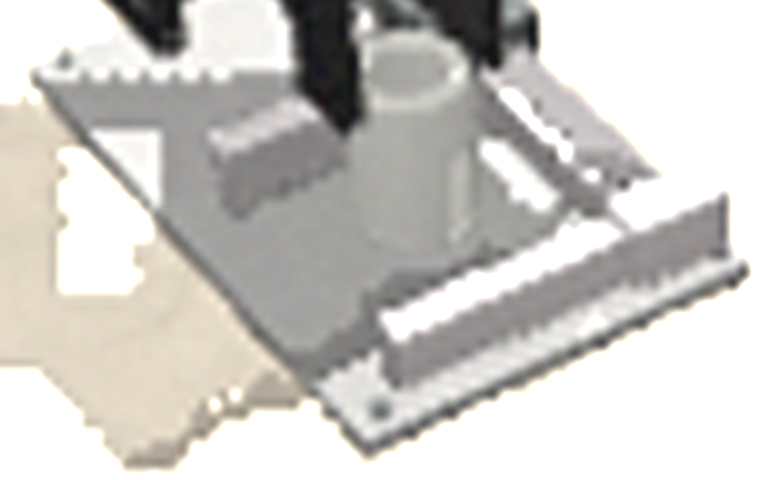

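The bush sits 5 mm clear of the fixed face (front at y≈-71.5, face measured at -77) and well clear of the moving jaw. Lowering onto the plate.

>>> {"name": "carry_out", "arguments": {
  "series": [
    [0,0,12,0,0,0,-1],
    [0,0,22,0,0,0,-1],
    [0,0,28,0,0,0,-1],
    [0,0,30,0,0,0,-1],
    [0,0,30,0,0,0,-1]
  ]
}}

```text
time: 9.85
position: [0.527, -0.073, 0.0263]
tool_rot: [0.649, 0.761, 0.002, 0.001]
ft_force: [-0.2, 0.6, -2.3]
grip_width: 0.0341
```

```bash
python3 - <<'E'
from h import *
go(cw(-.02,-.054),.0246,99)
E
```

```text
t 9.85 shift [ 0.6 -0.2  1.7] rot [ 0.28 -0.02  0.13] yaw 99.13 pos [ 0.527  -0.073   0.0263] F [-0.17  0.64 -2.32] w 0.0341 q [-0.35  0.67  1.8   0.    0.67 -0.51]
```

>>> {"name": "carry_out", "arguments": {
  "series": [
    [0,0,1,0,0,0,-1],
    [0,0,2,0,0,0,-1],
    [0,0,2,0,0,0,-1]
  ]
}}

```text
time: 10.22
position: [0.5273, -0.0731, 0.0246]
tool_rot: [0.649, 0.761, 0.002, 0.002]
ft_force: [-0.1, -0.5, -0.5]
grip_width: 0.0337
```

```bash
python3 - <<'E'
from h import *
go(cw(-.02,-.054),.0246,99)
E
```

```text
t 10.225 shift [ 0.8 -0.5  0. ] rot [ 0.31 -0.    0.13] yaw 99.13 pos [ 0.5273 -0.0731  0.0246] F [-0.09 -0.52 -0.5 ] w 0.0337 q [-0.35  0.67  1.8   0.    0.67 -0.51]
```

The weight has come off the wrist, so the tube is on the plate. I'm releasing with a part opening and lifting straight up.

>>> {"name": "carry_out", "arguments": {
  "series": [
    [0,0,0,0,0,0,0.25],
    [0,0,0,0,0,0,0.25],
    [0,0,0,0,0,0,0.25],
    [0,0,-15,0,0,0,0.25],
    [0,0,-40,0,0,0,0.25],
    [0,0,-75,0,0,0,0.25],
    [0,0,-100,0,0,0,0.25],
    [0,0,-100,0,0,0,0.25]
  ]
}}

```text
time: 11.22
position: [0.5286, -0.0738, 0.1273]
tool_rot: [0.649, 0.761, 0.003, 0.005]
ft_force: [0.0, -0.1, -1.1]
grip_width: 0.0544
```

```bash
python3 - <<'E'
from h import *
s=cam('scene'); go(cw(.045,.025),.12,9); go(cw(.045,.025),.12,189)
i=cv2.resize(s['pixels'][110:200,180:300,::-1],None,fx=6,fy=6,interpolation=cv2.INTER_CUBIC)
cv2.imwrite('pics/s11.png',cv2.convertScaleAbs(i,alpha=1.5,beta=10))
E
```

```text
t 11.275 shift [79.9 64.6  6.3] rot [ 0.42 -0.3  90.13] yaw 99.13 pos [ 0.5274 -0.0734  0.1259] F [-0.14  0.82  0.02] w 0.0543 q [-0.35  0.5   1.74  0.    0.9  -0.51]
t 11.275 shift [79.9 64.6  6.3] rot [  0.3    0.42 -89.87] yaw 99.13 pos [ 0.5274 -0.0734  0.1259] F [-0.14  0.82  0.02] w 0.0543 q [-0.35  0.5   1.74  0.    0.9  -0.51]
```

View pics/s11.png

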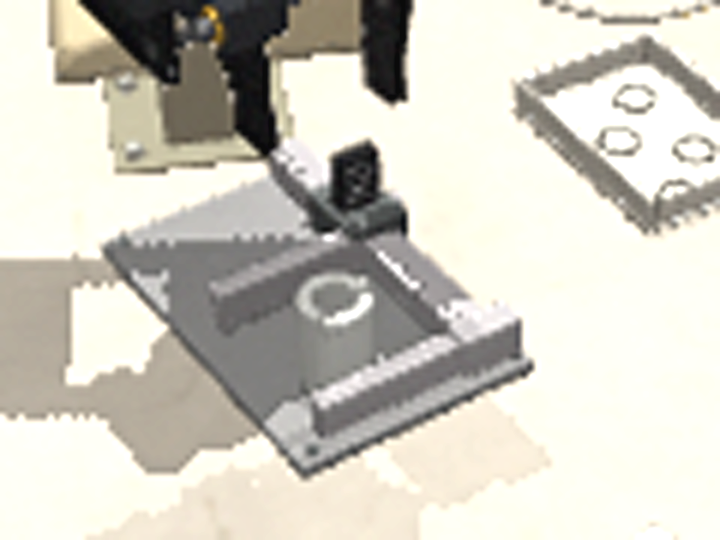

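The tube stands upright on the plate, top ring at crop (335,300), next to the fixed jaw. The tab is at crop (355,175). I'll push the tab from its +y side with the shut fingers in this orientation, which keeps the gripper body clear of the post.

```bash
python3 - <<'E'
from h import *
go(cw(.045,.055),.12,99)
E
```

```text
t 11.275 shift [109.9  64.7   6.3] rot [0.45 0.08 0.13] yaw 99.13 pos [ 0.5274 -0.0734  0.1259] F [-0.14  0.82  0.02] w 0.0543 q [-0.35  0.5   1.74  0.    0.9  -0.51]
```

>>> {"name": "carry_out", "arguments": {
  "series": [
    [18,11,0,0,0,0,-1],
    [40,24,0,0,0,0,-1],
    [65,38,0,0,0,0,-1],
    [90,53,0,0,0,0,-1],
    [105,62,3,0,0,0,-1],
    [110,65,6,0,0,0,-1],
    [110,65,6,0,0,0,-1]
  ],
  "force": 30
}}

```text
time: 12.15
position: [0.5734, 0.0454, 0.1194]
tool_rot: [0.648, 0.761, 0.002, 0.002]
ft_force: [-0.2, 0.4, -0.5]
grip_width: 0.0007
```

```bash
python3 - <<'E'
from h import *
s=cam('scene'); go(cw(.045,.055),.038,99)
i=cv2.resize(s['pixels'][90:200,180:300,::-1],None,fx=6,fy=5,interpolation=cv2.INTER_CUBIC)
cv2.imwrite('pics/s12.png',cv2.convertScaleAbs(i,alpha=1.5,beta=10))
E
```

```text
t 12.2 shift [ 0.5 -0.2 81.7] rot [0.37 0.08 0.12] yaw 99.12 pos [0.5735 0.045  0.1197] F [ 0.29 -0.92  0.69] w 0.0008 q [-0.12  0.56  1.64  0.    0.94 -0.28]
```

View pics/s12.png

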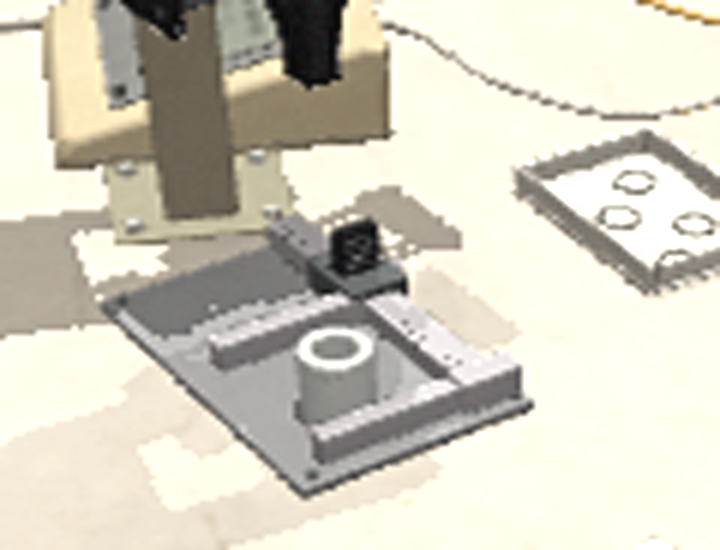

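>>> {"name": "carry_out", "arguments": {
  "series": [
    [0,0,20,0,0,0,-1],
    [0,0,42,0,0,0,-1],
    [0,0,62,0,0,0,-1],
    [0,0,76,0,0,0,-1],
    [0,0,81,0,0,0,-1],
    [0,0,81,0,0,0,-1]
  ]
}}

```text
time: 12.95
position: [0.5741, 0.0447, 0.0387]
tool_rot: [0.649, 0.761, 0.002, 0.003]
ft_force: [0.1, -0.4, 0.9]
grip_width: 0.0006
```

```bash
python3 - <<'E'
from h import *
s=cam('scene'); go(cw(.045,.055),.038,99)
i=cv2.resize(s['pixels'][90:200,180:300,::-1],None,fx=6,fy=5,interpolation=cv2.INTER_CUBIC)
cv2.imwrite('pics/s13.png',cv2.convertScaleAbs(i,alpha=1.5,beta=10))
E
```

```text
t 13.0 shift [ 0.7 -0.5  1.1] rot [0.41 0.09 0.11] yaw 99.11 pos [0.5744 0.0448 0.0391] F [-0.26  0.54  0.07] w 0.0004 q [-0.12  0.68  1.69  0.    0.77 -0.28]
```

View pics/s13.png

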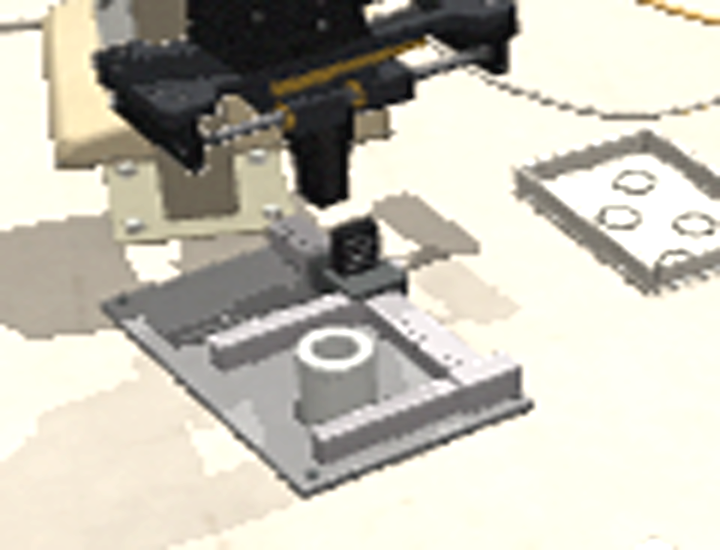

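The shut fingers are down behind the tab on its +y side, tips at crop (325,200). I'm pushing towards -y, stopping well before contact.

>>> {"name": "carry_out", "arguments": {
  "series": [
    [-5,0,0,0,0,0,-1],
    [-10,0,0,0,0,0,-1],
    [-15,0,0,0,0,0,-1],
    [-20,0,0,0,0,0,-1],
    [-25,0,0,0,0,0,-1],
    [-30,0,0,0,0,0,-1],
    [-35,0,0,0,0,0,-1],
    [-40,0,0,0,0,0,-1]
  ]
}}

```text
time: 14.0
position: [0.5808, 0.0049, 0.0391]
tool_rot: [0.649, 0.761, 0.002, 0.003]
ft_force: [1.1, -0.4, -0.0]
grip_width: 0.0006
```

```bash
cat >> h.py <<'E'
def look(name):
    s=cam('scene')
    i=cv2.resize(s['pixels'][110:200,190:290,::-1],None,fx=7,fy=6,interpolation=cv2.INTER_CUBIC)
    cv2.imwrite('pics/'+name,cv2.convertScaleAbs(i,alpha=1.5,beta=10))
def cal():
    F=[];
    o=robot.get_obs(); p=o['position'][:2]-O
    print('caliper mm',1000*(p@EX),1000*(p@EY),'z',o['position'][2],'Fy',o['ft_force'][:2]@EY,'F',o['ft_force'],o['time'])
    return s if 0 else None
E
python3 - <<'E'
from h import *
cal();look('s14.png');cal()
E
```

```text
caliper mm 45.56982423068748 13.991202044931207 z 0.039138220494846256 Fy -0.5242451446361914 F [ 1.13671032 -0.3507427  -0.02837569] 14.0
caliper mm 45.79098530502631 13.342217556757777 z 0.03918099431309964 Fy -0.07564639642895284 F [0.98677688 0.07970077 1.01765891] 14.05
```

View pics/s14.png

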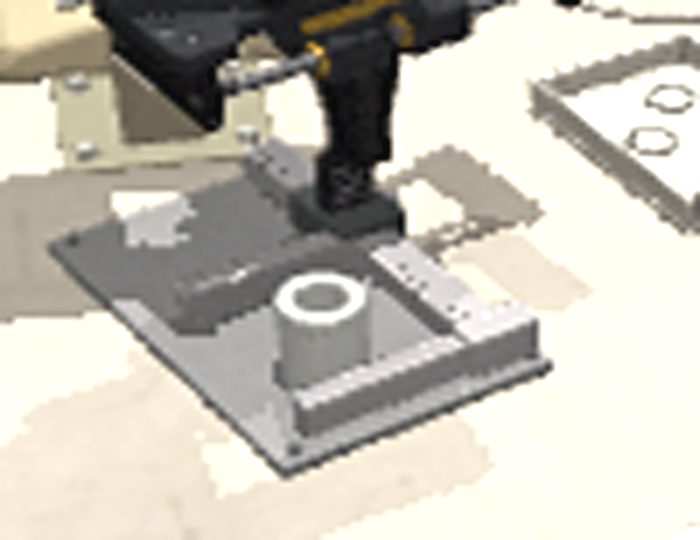

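```bash
python3 - <<'E'
from h import *
s=cam('scene');o=robot.get_obs();M=R.from_quat(o['tool_rot']).as_matrix()
i=cv2.resize(s['pixels'][110:165,215:275,::-1],None,fx=10,fy=10,interpolation=cv2.INTER_CUBIC)
cv2.imwrite('pics/s15.png',cv2.convertScaleAbs(i,alpha=2.5,beta=10))
P=lambda p:tuple(((np.array(proj(s,p))-(215,110)+.5)*10-.5).round())
print('tcp',P(o['position']),'grasp',P(o['position']-M[:,2]*.019))
for y in(.0,.01,.025): print(y,'tab top',P([*cw(.045,y),.062]),'bot',P([*cw(.045,y),.030]))
cal()
E
```

```text
tcp (np.float64(266.0), np.float64(345.0)) grasp (np.float64(263.0), np.float64(294.0))
0.0 tab top (np.float64(286.0), np.float64(307.0)) bot (np.float64(290.0), np.float64(394.0))
0.01 tab top (np.float64(268.0), np.float64(290.0)) bot (np.float64(272.0), np.float64(377.0))
0.025 tab top (np.float64(240.0), np.float64(265.0)) bot (np.float64(245.0), np.float64(352.0))
caliper mm 45.7412645958511 13.673391349433537 z 0.03918915195725862 Fy -0.22425455726280272 F [-0.43442307 -0.29585577  0.41668529] 14.1
```

View pics/s15.png

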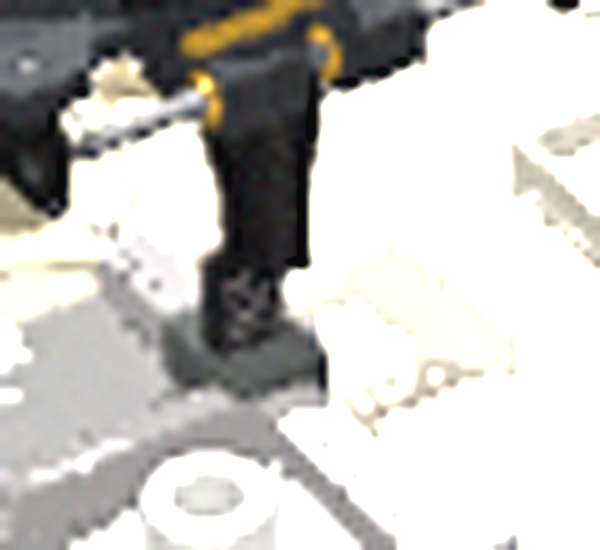

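The jaw has not moved, and there is no force, although the measured TCP is past the tab. The fingertips look higher in the pictures than the measured TCP. I'll check this in the pictures already taken.

```bash
python3 - <<'E'
from h import *
s=cam('scene')
for n,xy,zt,pix in (('s12',(.5735,.045),.1197,(180+318/6,90+83/5)),('s13',(.5744,.0448),.0391,(180+325/6,90+205/5)),('now',robot.get_obs()['position'][:2],.0391,(215+26.5,110+27))):
    print(n,'seen',pix,[ (z,tuple(np.round(proj(s,[*xy,z]),1))) for z in (zt,zt+.01,zt+.02,zt+.03)], 'front edge -y', [tuple(np.round(proj(s,[*(np.array(xy)-EY*.0095),z]),1)) for z in (zt,zt+.02)])
E
```

```text
s12 seen (233.0, 106.6) [(0.1197, (np.float64(231.9), np.float64(114.7))), (0.1297, (np.float64(231.7), np.float64(111.7))), (0.1397, (np.float64(231.5), np.float64(108.6))), (0.1497, (np.float64(231.3), np.float64(105.5)))] front edge -y [(np.float64(233.7), np.float64(116.2)), (np.float64(233.3), np.float64(110.1))]
s13 seen (234.16666666666666, 131.0) [(0.0391, (np.float64(233.8), np.float64(137.4))), (0.049100000000000005, (np.float64(233.6), np.float64(134.7))), (0.0591, (np.float64(233.4), np.float64(132.0))), (0.0691, (np.float64(233.2), np.float64(129.2)))] front edge -y [(np.float64(235.4), np.float64(139.0)), (np.float64(235.1), np.float64(133.5))]
now seen (241.5, 137) [(0.0391, (np.float64(241.0), np.float64(144.1))), (0.049100000000000005, (np.float64(240.9), np.float64(141.4))), (0.0591, (np.float64(240.8), np.float64(138.6))), (0.0691, (np.float64(240.6), np.float64(135.8)))] front edge -y [(np.float64(242.8), np.float64(145.7)), (np.float64(242.5), np.float64(140.2))]
```

In three pictures the visible tips sit 25–28 mm above the reported TCP height, so the fingers passed over the tab (top at z 62 mm). I'm going back behind the tab and then lower, with force checks on the way down.

>>> {"name": "carry_out", "arguments": {
  "series": [
    [0,0,-15,0,0,0,-1],
    [10,0,-15,0,0,0,-1],
    [25,0,-15,0,0,0,-1],
    [40,0,-15,0,0,0,-1],
    [44,0,-10,0,0,0,-1],
    [44,0,0,0,0,0,-1],
    [44,0,10,0,0,0,-1],
    [44,0,14,0,0,0,-1]
  ]
}}

```text
time: 15.15
position: [0.5734, 0.048, 0.0238]
tool_rot: [0.649, 0.761, 0.002, 0.002]
ft_force: [0.6, -1.3, 0.9]
grip_width: -0.0
```

```bash
python3 - <<'E'
from h import *
cal();look('s16.png');cal()
E
```

```text
caliper mm 44.96890871526116 57.71979833664383 z 0.02379614593767522 Fy -1.3462095455128127 F [ 0.62850979 -1.26344405  0.88148166] 15.15
caliper mm 44.91172709461355 57.73397089262259 z 0.02365933494328959 Fy 0.24599116926300013 F [0.02123846 0.25242132 0.66973125] 15.2
```

View pics/s16.png

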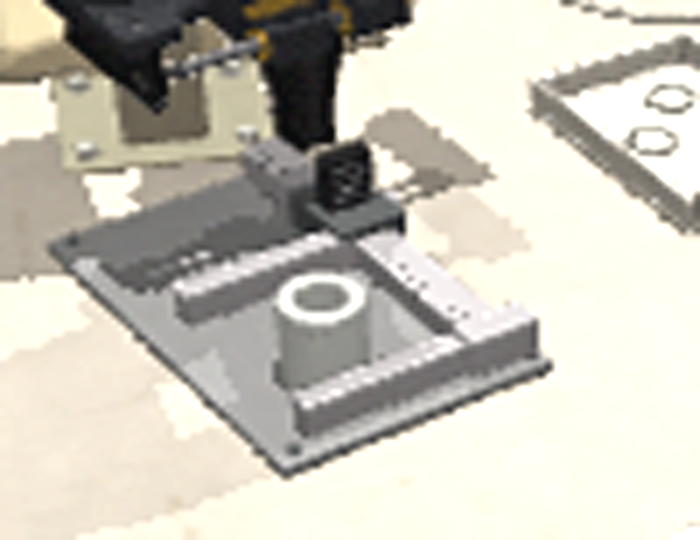

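The tab and jaw are unmoved and the fingertips are now behind the tab below its top. I'm lowering 8 mm more, then pushing.

>>> {"name": "carry_out", "arguments": {
  "series": [
    [0,0,4,0,0,0,-1],
    [0,0,8,0,0,0,-1],
    [-5,0,8,0,0,0,-1],
    [-10,0,8,0,0,0,-1],
    [-15,0,8,0,0,0,-1],
    [-20,0,8,0,0,0,-1],
    [-25,0,8,0,0,0,-1]
  ]
}}

```text
time: 16.08
position: [0.5774, 0.0235, 0.0159]
tool_rot: [0.649, 0.761, 0.002, 0.002]
ft_force: [0.1, 2.8, 1.2]
grip_width: 0.0003
```

```bash
python3 - <<'E'
from h import *
cal();look('s17.png');cal()
E
```

```text
caliper mm 45.114954112851244 32.817393995874106 z 0.015923712006317342 Fy 2.753370073152239 F [0.1482263  2.81116792 1.15011857] 16.075
caliper mm 45.1599789820161 32.08755203680399 z 0.01590416150296018 Fy 1.704950981310901 F [-0.75950526  1.60590959  1.27873855] 16.125
```

View pics/s17.png

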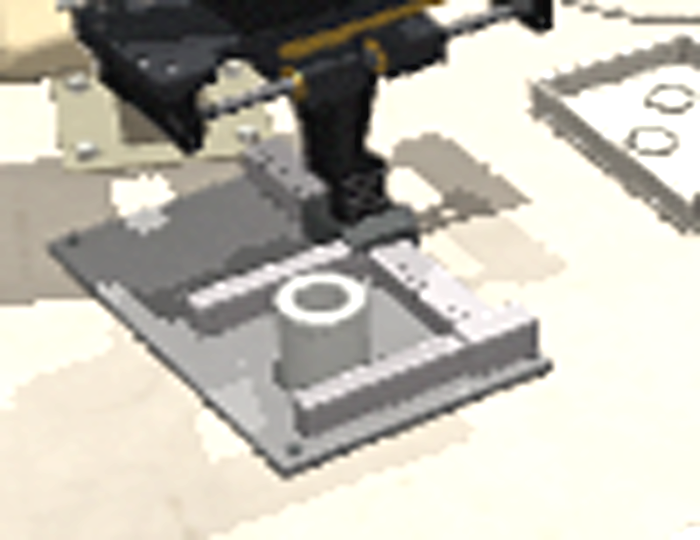

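The jaw now slides with about 3 N. The estimated tab y is 17 mm. I'm continuing to just short of contact.

>>> {"name": "carry_out", "arguments": {
  "series": [
    [-4,0,0,0,0,0,-1],
    [-8,0,0,0,0,0,-1],
    [-12,0,0,0,0,0,-1],
    [-16,0,0,0,0,0,-1],
    [-20,0,0,0,0,0,-1],
    [-24,0,0,0,0,0,-1],
    [-27,0,0,0,0,0,-1],
    [-27,0,0,0,0,0,-1]
  ]
}}

```text
time: 17.12
position: [0.5817, -0.0045, 0.0159]
tool_rot: [0.649, 0.761, 0.001, 0.002]
ft_force: [-1.4, 0.8, 0.7]
grip_width: 0.0002
```

```bash
python3 - <<'E'
from h import *
cal();look('s18.png');cal()
E
```

```text
caliper mm 44.99157618792108 4.525646142541404 z 0.015880376444315773 Fy 1.0000801674735114 F [-1.39104145  0.79222697  0.73467919] 17.125
caliper mm 45.00717356523526 4.557912410601249 z 0.015859175451249048 Fy 0.28968858335156145 F [-0.34811914  0.23816293 -0.42982551] 17.175
```

View pics/s18.png

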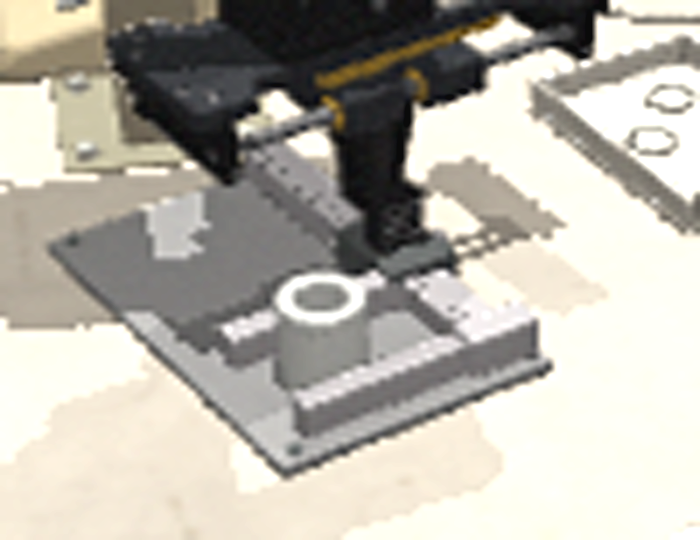

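>>> {"name": "carry_out", "arguments": {
  "series": [
    [-1.5,0,0,0,0,0,-1],
    [-3,0,0,0,0,0,-1],
    [-4.5,0,0,0,0,0,-1],
    [-5,0,0,0,0,0,-1]
  ]
}}

```text
time: 17.68
position: [0.5825, -0.0094, 0.0158]
tool_rot: [0.649, 0.761, 0.001, 0.002]
ft_force: [-0.7, 2.8, 0.8]
grip_width: 0.0006
```

```bash
python3 - <<'E'
from h import *
cal();look('s19.png');cal()
s=cam('scene')
i=cv2.resize(s['pixels'][140:190,210:270,::-1],None,fx=12,fy=12,interpolation=cv2.INTER_CUBIC)
cv2.imwrite('pics/s19b.png',cv2.convertScaleAbs(i,alpha=1.5,beta=10));cal()
E
```

```text
caliper mm 44.96569791902739 -0.46567385361468167 z 0.01584559784339786 Fy 2.862695851178556 F [-0.65426278  2.79475467  0.77183839] 17.675
caliper mm 44.985623062093886 -0.5027605706424682 z 0.01584651809564231 Fy 2.812608154495032 F [-0.44229592  2.77761488  0.81571683] 17.725
caliper mm 44.961645595547616 -0.48778529830052947 z 0.01583701466756872 Fy 2.2491803373589447 F [-5.14880123e-04  2.27713510e+00  7.36809668e-01] 17.775
```

View pics/s19b.png

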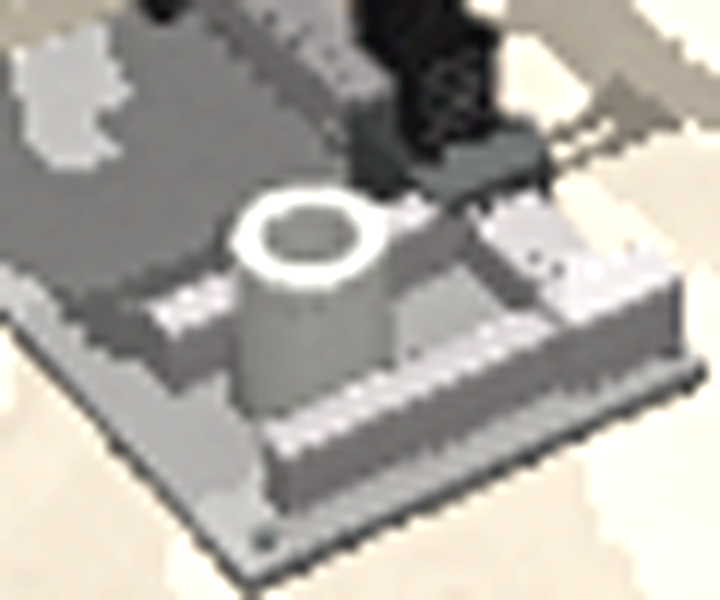

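Force is still only about 2.5 N and the tube has not shifted. Continuing in 2 mm steps.

>>> {"name": "carry_out", "arguments": {
  "series": [
    [-1,0,0,0,0,0,-1],
    [-2,0,0,0,0,0,-1],
    [-2.5,0,0,0,0,0,-1]
  ]
}}

```text
time: 18.15
position: [0.5828, -0.0117, 0.0158]
tool_rot: [0.649, 0.761, 0.001, 0.002]
ft_force: [0.1, 4.9, 1.5]
grip_width: 0.0005
```

```bash
cat >> h.py <<'E'
def jaws(name):
    s=cam('scene')
    i=cv2.resize(s['pixels'][140:190,210:270,::-1],None,fx=12,fy=12,interpolation=cv2.INTER_CUBIC)
    cv2.imwrite('pics/'+name,cv2.convertScaleAbs(i,alpha=1.5,beta=10))
E
python3 - <<'E'
from h import *
cal();jaws('s20.png');cal()
E
```

```text
caliper mm 44.94950821651888 -2.811308870444128 z 0.0158318851742626 Fy 4.802860658560562 F [0.06302224 4.87271066 1.50735354] 18.15
caliper mm 44.94516260584729 -2.911205306557491 z 0.015838277148955547 Fy 3.565128417006482 F [-0.69714909  3.49915062  1.41204703] 18.2
```

View pics/s20.png

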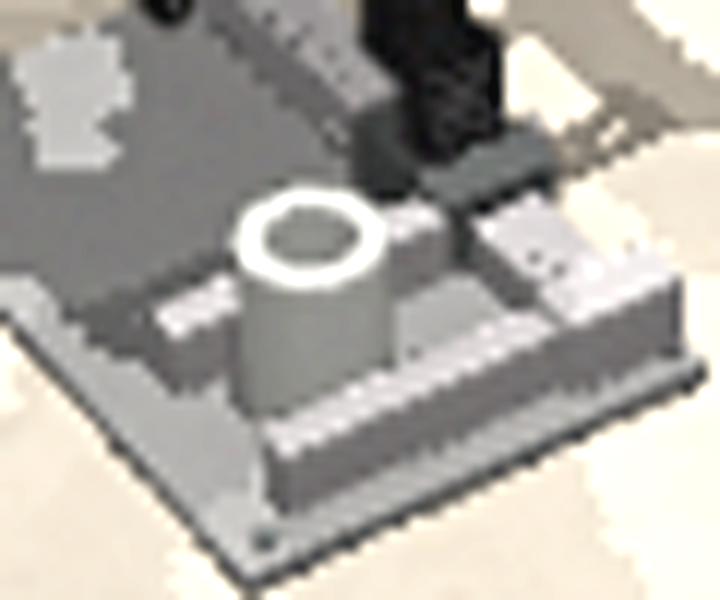

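```bash
python3 - <<'E'
from h import *
s=cam('scene')
f=lambda a,b:((a+.5)/12-.5+210,(b+.5)/12-.5+140)
def C(p,z):
    q=plane(s,*f(*p),z)[:2]-O; return (np.array([q@EX,q@EY])*1000).round(1)
print('mov -y top corner',C((175,340),.028),'+y corner',C((155,316),.028),'near root -y edge',C((450,228),.028))
print('fixed +y corner',C((264,432),.028),'-y',C((280,458),.028))
print('bush top',C((312,238),.058),'left',C((237,238),.058),'right',C((387,238),.058))
cal()
E
```

```text
mov -y top corner [-44.8 -37.4] +y corner [-44.2 -27.4] near root -y edge [ 30.3 -40.7]
fixed +y corner [-44.5 -76.4] -y [-46.2 -85.9]
bush top [-16.7 -55.8] left [-30.7 -45.9] right [ -2.7 -65.7]
caliper mm 44.95119738005534 -2.878338991096193 z 0.015864826630583313 Fy 4.1046972992010815 F [-0.28805408  4.11023958  0.70466003] 18.25
```

>>> {"name": "carry_out", "arguments": {
  "series": [
    [-0.7,0,0,0,0,0,-1],
    [-1.5,0,0,0,0,0,-1],
    [-1.5,0,0,0,0,0,-1]
  ]
}}

```text
time: 18.62
position: [0.5831, -0.0134, 0.0158]
tool_rot: [0.649, 0.761, 0.001, 0.002]
ft_force: [-1.1, 3.8, 1.3]
grip_width: 0.0007
```

```bash
python3 - <<'E'
from h import *
cal();jaws('s21.png');cal();cam('top');cal()
E
```

```text
caliper mm 44.916928201968474 -4.487381961535139 z 0.01582400819685096 Fy 3.902084994277156 F [-1.10922732  3.77504063  1.31451365] 18.625
caliper mm 44.94620458891697 -4.506083802305742 z 0.01584506695405196 Fy 4.259209238939626 F [-0.00823662  4.31099627  0.75386373] 18.675
caliper mm 44.92519328311226 -4.479702747234678 z 0.015851752243919846 Fy 3.2738811444671603 F [-0.6997966   3.20385359  1.15863315] 18.725
```

View pics/s21.png

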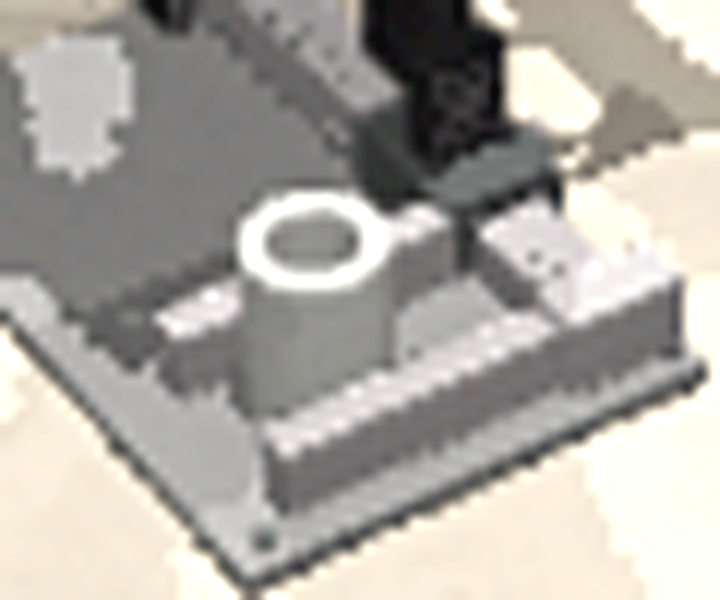

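The tube is sliding with the jaw (ring centre 312→316 px in the crop) and the force is flat at about 4 N, so it is not yet against the fixed face.

>>> {"name": "carry_out", "arguments": {
  "series": [
    [-0.7,0,0,0,0,0,-1],
    [-1.5,0,0,0,0,0,-1],
    [-1.5,0,0,0,0,0,-1]
  ]
}}

```text
time: 19.1
position: [0.5833, -0.0146, 0.0159]
tool_rot: [0.649, 0.76, 0.002, 0.002]
ft_force: [-0.4, 5.2, 1.5]
grip_width: 0.0005
```

```bash
python3 - <<'E'
from h import *
cal();jaws('s22.png');cal();cam('top');cal()
E
```

```text
caliper mm 44.960452444035546 -5.702813579377776 z 0.015851683854406252 Fy 5.238876317961288 F [-0.37761317  5.24437152  1.51003793] 19.1
caliper mm 44.95266825023238 -5.68780497809159 z 0.015860601372355045 Fy 5.113749482505761 F [-0.59573883  5.08313725  0.79678224] 19.15
caliper mm 44.939595674284845 -5.7303486193876765 z 0.01583857965263838 Fy 6.3645577447307415 F [-0.63222419  6.34375828  1.96249504] 19.2
```

View pics/s22.png

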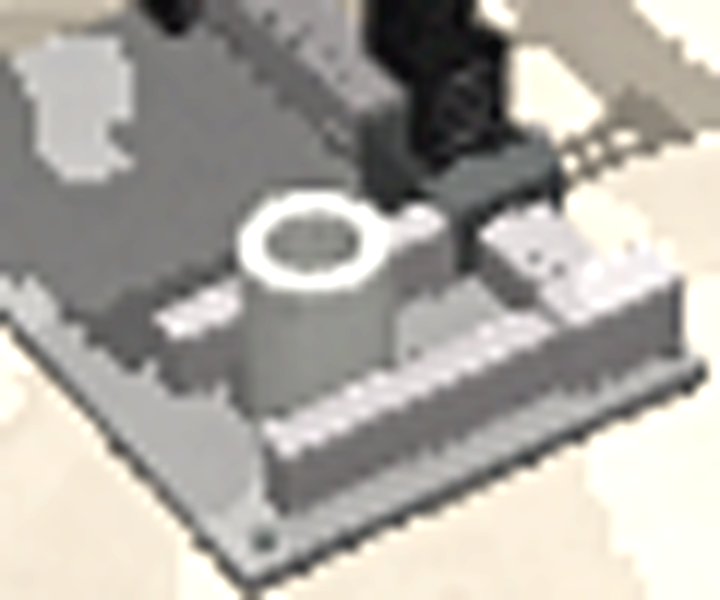

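Force has risen to about 5.6 N with the tube no longer moving. Estimated tab y is about -21 mm, so it is in contact with both jaws. I stop here, backing off and then lifting.

>>> {"name": "carry_out", "arguments": {
  "series": [
    [2,0,0,0,0,0,-1],
    [8,0,0,0,0,0,-1],
    [16,0,0,0,0,0,-1],
    [18,0,-10,0,0,0,-1],
    [18,0,-35,0,0,0,-1],
    [18,0,-65,0,0,0,-1],
    [18,0,-90,0,0,0,-1],
    [18,0,-100,0,0,0,-1]
  ]
}}

```text
time: 20.2
position: [0.5811, 0.0031, 0.118]
tool_rot: [0.649, 0.761, 0.002, 0.004]
ft_force: [0.5, 0.6, -0.3]
grip_width: 0.0001
```

```bash
python3 - <<'E'
from h import *
cal();look('s23.png');jaws('s23b.png');cal()
E
```

```text
caliper mm 45.512646208623735 12.098480409600008 z 0.1180074075936398 Fy 0.5254680630684501 F [ 0.45549869  0.60416199 -0.28874751] 20.2
caliper mm 45.16807633239598 12.223923689493866 z 0.11716090060257534 Fy 0.04693945471996893 F [ 0.34471465  0.102122   -0.4970654 ] 20.3
```

View pics/s23.png

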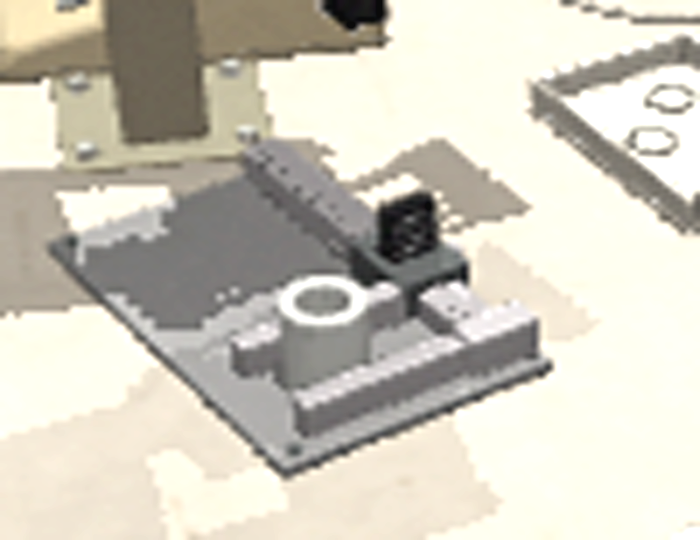

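View pics/s23b.png

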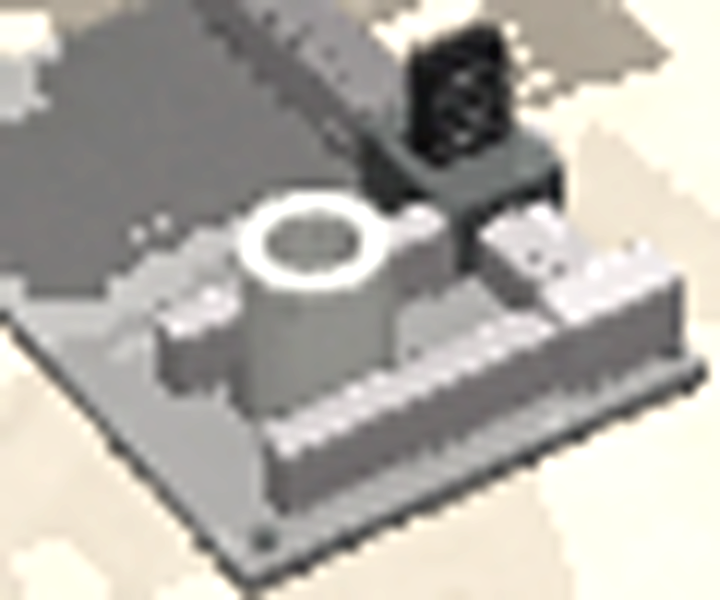

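```bash
python3 - <<'E'
from h import *
s=cam('scene')
f=lambda a,b:((a+.5)/12-.5+210,(b+.5)/12-.5+140)
def C(p,z):
    q=plane(s,*f(*p),z)[:2]-O; return (np.array([q@EX,q@EY])*1000).round(1)
print('mov top +y edge',C((155,318),.028),'-y edge free',C((172,340),.028),'root',C((448,230),.028))
print('fixed +y edge free',C((264,430),.028),'root',C((545,312),.028))
print('bush top',C((314,240),.058))
print('tab top -y edge L',C((422,72),.062),'R',C((505,30),.062),'tab bottom -y edge',C((432,163),.030),C((508,135),.030))
cal()
E
```

```text
mov top +y edge [-44.6 -28. ] -y edge free [-45.3 -37. ] root [ 29.4 -41. ]
fixed +y edge free [-44.2 -75.8] root [ 31.5 -79.1]
bush top [-16.7 -56.6]
tab top -y edge L [ 34.9 -23.3] R [ 60.2 -21.2] tab bottom -y edge [ 39.  -19.7] [ 60.3 -21.4]
caliper mm 44.41551043342516 12.433340356900096 z 0.11607518650817045 Fy -0.3341851482202117 F [ 0.11216425 -0.32058574 -1.07426728] 20.35
```

At the top edges the same camera gives parallel jaws. It reads the bush at y≈-56.6 with the face at about -77.5, which could leave a 2–3 mm gap, so the evidence isn't clear. There is plenty of time, so I'll go back behind the tab and press gently to a definite force rise, tracking the ring centroid.

```bash
cat >> h.py <<'E'
def track():
    s=cam('scene'); g=cv2.cvtColor(s['pixels'],cv2.COLOR_RGB2GRAY)[152:168,226:246]
    n=cv2.resize(g,None,fx=8,fy=8,interpolation=cv2.INTER_CUBIC)
    m=(n>165).astype(np.uint8)
    k,l,st,ce=cv2.connectedComponentsWithStats(m); j=1+np.argmax(st[1:,4])
    c,_=cv2.findContours((l==j).astype(np.uint8),cv2.RETR_EXTERNAL,cv2.CHAIN_APPROX_NONE)
    c=max(c,key=cv2.contourArea); (x,y),ax,an=cv2.fitEllipse(c)
    u,v=(x+.5)/8-.5+226,(y+.5)/8-.5+152
    q=plane(s,u,v,.058)[:2]-O; print('ring',round(u,2),round(v,2),np.array(ax)/8,'cal',(np.array([q@EX,q@EY])*1000).round(2))
E
python3 - <<'E'
from h import *
track(); go(cw(.045,.012),.016,99); cal()
E
```

```text
ring 235.7 159.64 [ 7.33715725 11.73136902] cal [-16.99 -56.99]
t 20.4 shift [-0.5  0.6 99.4] rot [0.24 0.06 0.02] yaw 99.02 pos [0.5794 0.0033 0.1154] F [-0.55  0.81  0.48] w 0.0007 q [-0.19  0.57  1.63  0.    0.94 -0.35]
caliper mm 43.93226126958396 12.586332189742253 z 0.1153633773269254 Fy 0.8853395615178686 F [-0.55493416  0.80848249  0.48073789] 20.4
```

>>> {"name": "carry_out", "arguments": {
  "series": [
    [0,1,25,0,0,0,-1],
    [0,1,50,0,0,0,-1],
    [0,1,75,0,0,0,-1],
    [0,1,93,0,0,0,-1],
    [0,1,99,0,0,0,-1],
    [-6,1,99,0,0,0,-1],
    [-12,1,99,0,0,0,-1],
    [-14,1,99,0,0,0,-1]
  ]
}}

```text
time: 21.4
position: [0.5839, -0.0112, 0.0173]
tool_rot: [0.65, 0.76, 0.002, 0.003]
ft_force: [-0.0, -0.3, -0.1]
grip_width: 0.0002
```

```bash
python3 - <<'E'
from h import *
cal();track();cal();track();cal()
E
```

```text
caliper mm 46.09142154735575 -2.463084482708101 z 0.017288914756753565 Fy -0.29915674196844977 F [-0.04010964 -0.30923851 -0.06111888] 21.4
ring 235.72 159.68 [ 7.39723158 11.76419163] cal [-17.01 -57.14]
caliper mm 45.984083306363914 -2.4791840610000335 z 0.017186969845686212 Fy -1.379462161554707 F [-0.29059951 -1.44268377  0.03523585] 21.45
ring 235.72 159.68 [ 7.39712715 11.77782536] cal [-17.04 -57.14]
caliper mm 45.80841906736089 -2.146404448553517 z 0.01707032414428218 Fy 0.31702699563994247 F [-0.24375398  0.28237194  0.81105888] 21.5
```

Not yet touching the tab (contact is expected at y≈-5). Now in small steps.

>>> {"name": "carry_out", "arguments": {
  "series": [
    [-1,0,0.5,0,0,0,-1],
    [-2,0,1,0,0,0,-1],
    [-3,0,1,0,0,0,-1],
    [-3.5,0,1,0,0,0,-1],
    [-3.5,0,1,0,0,0,-1]
  ]
}}

```text
time: 22.12
position: [0.5841, -0.0144, 0.016]
tool_rot: [0.65, 0.76, 0.002, 0.002]
ft_force: [-0.8, 0.7, 0.2]
grip_width: 0.0004
```

```bash
python3 - <<'E'
from h import *
cal();track();cal();track();cal()
E
```

```text
caliper mm 45.74774102086534 -5.584399099905036 z 0.016026965031667083 Fy 0.8286659270912246 F [-0.78338185  0.71491986  0.20050067] 22.125
ring 235.72 159.68 [ 7.39318514 11.77405548] cal [-17.04 -57.14]
caliper mm 45.76593832137911 -5.573905775057277 z 0.01602978170507577 Fy -0.042490217721742385 F [-0.57318081 -0.13380279 -0.0792057 ] 22.175
ring 235.72 159.68 [ 7.3920989  11.77758312] cal [-17.03 -57.16]
caliper mm 45.757647240721376 -5.5660274284394635 z 0.016022028349750465 Fy -0.22908592801072278 F [ 0.01138793 -0.23013784  0.28165753] 22.225
```

>>> {"name": "carry_out", "arguments": {
  "series": [
    [-0.7,0,0,0,0,0,-1],
    [-1.5,0,0,0,0,0,-1],
    [-1.5,0,0,0,0,0,-1]
  ]
}}

```text
time: 22.6
position: [0.5841, -0.0146, 0.016]
tool_rot: [0.65, 0.76, 0.002, 0.002]
ft_force: [-0.5, 4.9, 1.6]
grip_width: 0.0005
```

```bash
python3 - <<'E'
from h import *
cal();track();cal();track();cal()
E
```

```text
caliper mm 45.73221655054974 -5.782821653618488 z 0.01603206531797808 Fy 4.908625350247545 F [-0.53666675  4.88481232  1.61791688] 22.6
ring 235.73 159.7 [ 7.32488871 11.82126236] cal [-17.05 -57.24]
caliper mm 45.731167158319 -5.786733022704812 z 0.01604019038896129 Fy 4.751921480813893 F [-1.13649158  4.6311522   1.55167694] 22.65
ring 235.73 159.7 [ 7.33481264 11.81007576] cal [-17.06 -57.24]
caliper mm 45.69962328983929 -5.7585426767312295 z 0.01603255502685621 Fy 4.755213318985078 F [0.79333278 4.94013922 1.89762132] 22.7
```

>>> {"name": "carry_out", "arguments": {
  "series": [
    [-0.8,0,0,0,0,0,-1],
    [-1.5,0,0,0,0,0,-1],
    [-1.5,0,0,0,0,0,-1]
  ]
}}

```text
time: 23.08
position: [0.5841, -0.015, 0.0161]
tool_rot: [0.65, 0.76, 0.003, 0.001]
ft_force: [0.7, 6.1, 0.9]
grip_width: 0.0007
```

```bash
python3 - <<'E'
from h import *
cal();track();cal();track();cal();jaws('s24.png')
E
```

```text
caliper mm 45.715054803318715 -6.204386693633995 z 0.016052113873337825 Fy 5.918923880226398 F [0.74665052 6.11096184 0.8500274 ] 23.075
ring 235.71 159.7 [ 7.33508205 11.82818794] cal [-17.1  -57.22]
caliper mm 45.73715048299395 -6.16776125962003 z 0.01606260540124064 Fy 6.972992003132738 F [-0.34666926  7.00500421  1.65651934] 23.125
ring 235.71 159.71 [ 7.33296108 11.8223629 ] cal [-17.12 -57.24]
caliper mm 45.718497985329265 -6.168584495937694 z 0.01604700762801295 Fy 6.061074945137871 F [0.40200764 6.20029876 1.00835039] 23.175
```

View pics/s24.png

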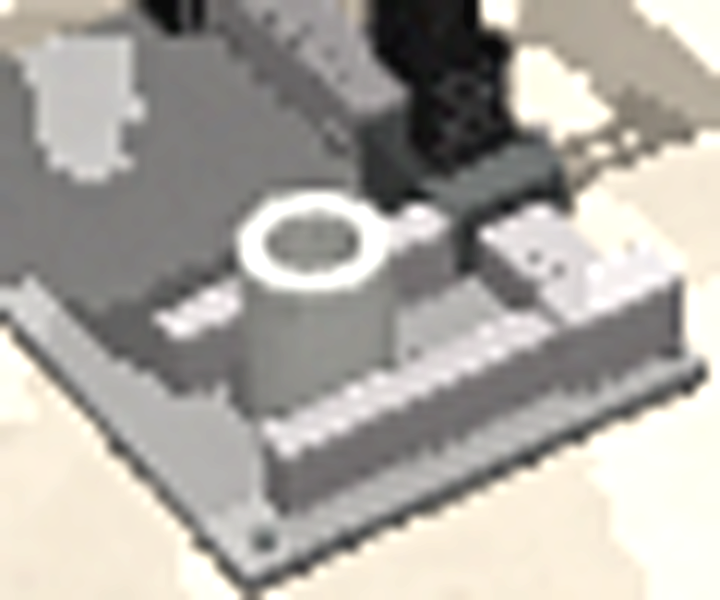

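The ring centroid stays put (-57.1 to -57.2) while the force climbs from 4.8 to 6.3 N with only 0.4 mm of travel. The tube is nipped against the fixed face, and the overtravel is about 1.4 mm (≈ -0.03 rad). Backing off and lifting clear.

>>> {"name": "carry_out", "arguments": {
  "series": [
    [2,0,0,0,0,0,-1],
    [8,0,0,0,0,0,-1],
    [16,0,0,0,0,0,-1],
    [18,0,-10,0,0,0,-1],
    [18,0,-35,0,0,0,-1],
    [18,0,-65,0,0,0,-1],
    [18,0,-90,0,0,0,-1],
    [18,0,-100,0,0,0,-1]
  ]
}}

```text
time: 24.22
position: [0.582, 0.0024, 0.1183]
tool_rot: [0.65, 0.76, 0.003, 0.003]
ft_force: [0.6, -0.8, 0.5]
grip_width: 0.0003
```

```bash
python3 - <<'E'
from h import *
track();jaws('s25.png');track();cal()
E
```

```text
ring 235.73 159.66 [ 7.29719925 11.76551342] cal [-16.96 -57.11]
ring 235.74 159.66 [ 7.29499102 11.77039528] cal [-16.95 -57.11]
caliper mm 45.22759890324172 11.582479423104088 z 0.11635607584982728 Fy -0.616027428259416 F [ 0.24098009 -0.58553879 -0.76778701] 24.375
```

View pics/s25.png

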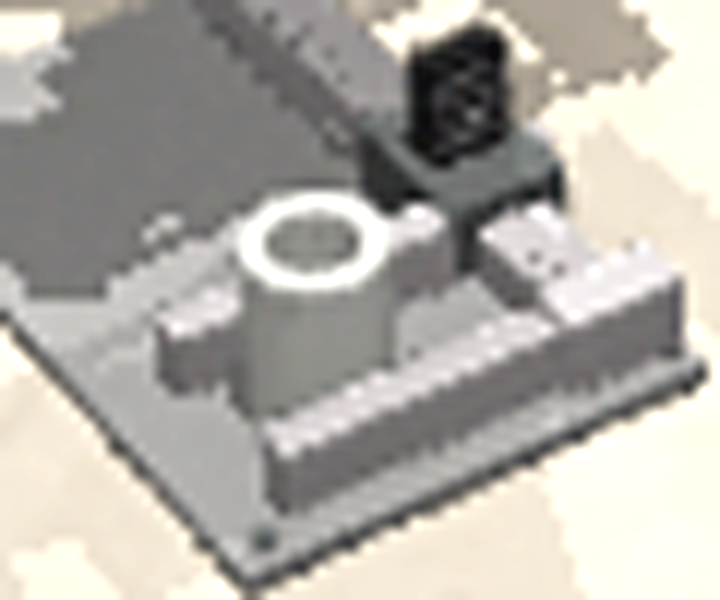

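The tube stands upright at crop (314,240) with both jaws against it and parallel. The tab is free and the fingers are clear. Handing in.

```bash
python3 - <<'E'
from h import *
print(robot.hand_in()); print(robot.get_obs()['time'])
E
```

```text
the job is handed in; nothing more can be done
None
the job is handed in; nothing more can be done
```

I stood the tube on the caliper plate and closed the moving jaw on it. Then I backed off, lifted clear and handed in at about 24 s; no verdict was reported.

**What I did:** I picked out the bare-metal piece with the open bore and set it on the plate. I then pushed the thumb tab from behind with the shut fingers.

**Last checks:**
- **Contact:** In the final press the tube stayed put while the force rose from 4.8 to 6.3 N over about 0.4 mm of travel. I read that as both jaws in contact.
- **Cocking:** I estimate about 1.4 mm of overtravel, or roughly -0.03 rad. I could not read the jaw angle directly, but the jaws looked parallel in the picture.
- **Release:** The last picture shows the tube upright, the tab free and the gripper clear.

**What failed or disagreed:**
- **Finger height:** The visible fingertips sat about 25 mm above the reported tool position. My first push passed over the tab without touching it, so I repeated it lower.
- **Grip width:** The gripper read 34.5 mm on the 36 mm tube. Two trial re-grips showed this was give in the pads, not a bad hold.
- **Camera position of the tube:** The camera put the tube at y≈-57.1 mm in the caliper frame; against the fixed face it should be -60. On its own that leaves a gap of up to about 3 mm, still inside the 4 mm limit.
- **Tab position:** Camera readings put the tab at about -14.5 to -16.3 mm, short of the required -17. From the finger position I estimate about -21. I trusted the force evidence over the camera, so this is the least certain point.

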